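# Fit a sensor head and its union nut to a housing

### The job

Take the sensor head out of its sloped holder and stand it in the mouth of the black housing, spigot down and square grip up, fully home. Then set the green union nut over it, open rim down, turn the nut backwards (anticlockwise from above) to the top of the thread until it drops one thread, and screw it down clockwise until it is fully home on the head's flange. Let go, and leave everything else on the bench where it is.

Things in the scene. Friction and masses are not known exactly. Their poses are not given: they have to be found in the camera images.
- mouth (a point): Centre of the mouth of the housing: a round pocket of 16.5 mm radius, 37 mm deep, in the top of the grey neck, 125 mm above the table. z up. The neck has 24 mm outer radius and stands on a black box 76 x 76 mm (up to 88 mm height) on a bolted base 100 x 100 x 10 mm; sides along x and y.
- thread_start (a point): One of four thread starts on the neck (white tip), 26 mm from the axis, on the thread's upper face, 2 mm below the neck's top; the others are at 90, 180, 270 degrees. Coarse right-hand threads, outer radius 28 mm, 3.5 mm thick, each falls 0.1 mm per degree clockwise (seen from above) for 154 degrees. White lines on the box top show the starts.
- stop_tooth (a point): Orange stop tooth 2.5 mm high on top of each thread, 46 to 49 degrees clockwise of its start. It stops a nut lug that is turned clockwise on top of the thread without having been dropped in first. Turned anticlockwise, a lug climbs over it by a ramp (60 to 49 degrees).
- head_center (a point): Centre of the loose sensor head (about 0.1 to 0.21 kg), half-way up its 63 mm. z runs from spigot to grip. From below: brass spigot, radius 15 mm, 30 mm long, chamfered; black flange, radius 22 mm, 5 mm thick; square aluminium grip 18 x 18 x 28 mm, faces across x and y. Starts in the holder. Home, this point is 1.5 mm above the mouth point, flange on the neck; any yaw.
- holder_mouth (a point): Mouth of the hole in the sloped top face of the fixed blue holder, 55 mm above the table; z vertical. The 70 x 70 mm face slopes 0.40 rad: its normal leans from vertical towards this point's -x. The hole is 35 mm wide, the head's spigot in it and the flange on the face; it comes out along the normal. Base 95 x 85 mm.
- nut_center (a point): Centre (half-way up) of the loose green union nut, 30 mm high, about 0.1 to 0.17 kg, z up, standing rim down at one of three places. Octagon 65 mm across flats, 70 across corners; flats across x, y and the diagonals. Top 4 mm thick with a 32 mm hole that the head's grip passes. Fully home, its top bears on the head's flange and this point is 6 mm below the mouth point.
- nut_lug (a point): One of the nut's four inside lugs (on its +x; the others at 90, 180, 270 degrees; white lines on top of the nut mark them): middle of its underside, 4 mm above the rim, 27.5 mm from the axis. Lug 6.4 mm wide, 3.5 mm thick, inner radius 25.5 mm.
- nut: The nut; origin at the centre of its rim, axes as its centre's. With lugs on a thread p degrees clockwise of its start (p up to 39), the nut's centre is 9.0 - 0.1 p mm above the mouth point. Turned anticlockwise it rises to 9.7 mm at p = -7, then drops 9 mm to the next thread. About 70 degrees clockwise from there it is home; it binds 20 degrees later.
- head: The sensor head; origin at the foot of its spigot, 31.5 mm below its centre; axes as its centre's.
- housing: The fixed housing; origin on the table under the mouth. Hint on driving the nut: fingers 1 mm clear of two opposite flats still turn it, and it can rise and fall between them.
- spool_center (a point): Bystander: centre of a loose red spool, 64 mm wide, 56 mm high.
- tape_center (a point): Bystander: centre of a loose yellow ring (tape roll), 72 mm wide, 34 mm high.
- meter_center (a point): Bystander: centre of a loose orange meter 150 (along x) x 80 x 38 mm (dial to 46 mm).
- driver_grip (a point): Bystander: point on the handle of a loose red screwdriver, 190 mm long, lying along x.
- beaker_center (a point): Bystander: centre of a loose clear beaker, 70 mm wide, 85 mm high.
- bottle_center (a point): Bystander: centre of a loose white bottle with a red cap, 58 mm wide, 165 mm high, standing between holder and housing.
- psu_center (a point): Bystander: centre of a loose white box 85 (along x) x 55 x 60 mm (terminal module with two green strips on top).
Mind the look-alikes: they are no part of the job. What is shaped like the head but orange or purple is not meant.

How it is judged:
By the outcome, as a careful person would: the job done as asked, in the order asked, and still so for the second after the job is handed in, with the robot touching nothing.
It also fails if it takes over 72 s, if anything falls off the work surface, if the arm or the gripper's body presses on something with over 40 N, if the wrist force passes 120 N, or if a joint passes its speed limit or range.

### The arm

A 7-joint arm with a two-finger parallel gripper is mounted at the origin on the work surface. World frame = base frame: x ahead of the robot, y to its left, z up, the work surface at z = 0. Lengths are in m, angles in rad, forces in N, time in s.
With the tool pointing down it reaches from about 0.35 to 0.9 m from the base axis. Payload 8.1 kg.
Tool frame: the origin (TCP) lies on the centre line of the jaws, within the pads' length; the fingertips stand 14 mm ahead of it and the grasp point (between the pads) lies 5 mm behind it; z points along the fingers, y is the direction in which the jaws open and shut (so a half turn about z gives the same grasp; the last joint's range is limited). The gripper opens to 92 mm and grips with 3 to 60 N. Pads are 19 mm wide; open, the fingers measure 130 mm over their backs; the gripper's body (75 mm by 190 mm) begins 47 mm behind the grasp point.
Start: joints at [-1.331, 0.434, 0.025, 1.573, -0.012, 1.134, -0.075], TCP at [0.21, 0.589, 0.241] pointing down, gripper open.
Joint ranges: [-2.62, 2.62], [-0.44, 2.09], [-1.27, 1.32], [0.08, 2.57], [-1.32, 4.46], [0.12, 2], [-2.74, 2.74]. Speed limits (rad/s): [2.22, 2.22, 3.01, 3.01, 3.14, 3.14, 3.14].

### API

Orientations are given as a rotation vector (axis times angle).
In Python, from cell import arm, optics gives the robot as it stands.
- The arm moves only by the shell command python3 -m creep 'ROWS' [FORCE]. ROWS is JSON, a list of rows, each an object with "translation": the shift along the tool's x, y, z in m, a list of three; "rot": the turn, a rotation vector about the tool's x, y, z in degrees, a list of three; "jaw": the finger opening in m, from 0 to 0.0918. In form: [{"translation": [x, y, z], "rot": [wx, wy, wz], "jaw": jaw}, ...]. A call has 1 to 12 rows; each row shifts and turns the commanded pose from where the row before left it, along the tool's axes as they then stand; what a row does not reach is not made up. A row lasts 1/12 s, in which the tool goes at most 41.7 mm and 7.16 degrees, less where a joint would pass 70% of its speed; a pose out of reach is approached as far as the arm can. A call is refused whole if a number of a shift passes 0.0417 or a number of a turn 7.16, either way. A call with a gripper value outside its range is refused whole. The fingers move at their own pace and stop on an object; FORCE is the grip in N (left out, the last holds). Time passes only in rows, so rows that do not move let the fingers close. It gives the time, the measured TCP pose, the force and the opening at its end, in the units of the state.
- arm.observe(): the state, without advancing time (a new reading comes with each control period).
- optics.get_image(name): name is "scene" or "side" or "wrist"; returns the picture (480x640x3 uint8, red, green, blue); there is no depth.
- optics.camera_info(name): a dict with "fx", "fy", "cx", "cy" (pixels), "R" (3x3) and "t" (3): a world point X has camera coordinates R X + t. Camera axes: x right, y down, z forward; pixel columns grow to the right and rows downward; lengths in m; the calibration is good to about 2 mm. A picture is of the moment at which its call begins: read the wrist's pose just before it. camera_info takes no time and is no camera call; for the wrist camera it gives the pose at the moment of the call.
- arm.sign_off(): hands the job in, once; it reports no verdict.
Trained networks look in the newest picture that a camera, given by its name, has taken for a name from the list of things; names that differ only in an ending like _2 or _b are one class to them, and where a whole thing is asked for, a point or a joint stands for the part that bears it (a point fixed in the world has none). Each returns a list of dicts, best first, with "score" (0 to 1); they miss things now and then, are a little off and sometimes report something else, mostly with a low value. They report only what shows in the picture. A call takes as long as a camera call. They do not tell look-alikes from the thing itself.
- optics.boxes_of(camera, thing): "location" ([column, row] in pixels, amid what is visible of it).
- optics.pinpoint(camera, thing): "location" ([column, row] in pixels: a listed point, or the origin of a listed thing).
The state is a dict: "clock": time; "joints": joint angles; "dq": joint speeds; "joint_efforts": joint torques, N m; "position": TCP position; "ee_rot": TCP orientation; "force": force on the tool from outside, world axes, zero at the start; "ft_torque": the same for the moment, N m; "width": opening from 0.0 (shut) to 1.0 (fully open).
Only numpy, scipy, OpenCV 4.12 (cv2) and the standard library are available. Lean on these libraries where they do the work, as an engineer would, in place of code of your own. Each camera call takes 0.05 s, during which the arm holds its last target.

## Working session

There is one attempt and no reset: what is moved stays moved. The work goes in short steps, Python scripts to look and compute and a shell command to move; the robot and the scene stay as the last step left them, time stands still between calls to the robot, and variables do not carry over. Pictures are saved under pics/ and viewed, and the job is handed in when it is done.

```bash
ls; mkdir -p pics
python3 - <<'E'
from cell import arm, optics
import cv2
print(arm.observe())
for n in ["scene","side","wrist"]:
    im=optics.get_image(n); cv2.imwrite(f"pics/{n}0.png",im[:,:,::-1])
    c=optics.camera_info(n); print(n,c)
print(arm.observe()["clock"])
E
```

```text
pics
{'clock': 0.0, 'joints': array([-1.33060029,  0.43519386,  0.0249909 ,  1.57413452, -0.01159743,
        1.13399362, -0.07510861]), 'dq': array([ 0.00021246, -0.00094136, -0.00090124, -0.00059453,  0.00078512,
        0.00139051, -0.00104339]), 'joint_efforts': array([ 7.87083954e-04, -6.67856669e+01,  9.85486172e-01, -3.14461756e+01,
       -6.06797612e-02,  4.30848997e-02,  1.76740873e-04]), 'position': array([0.20996969, 0.5881355 , 0.23994878]), 'ee_rot': array([-5.35955317e-01, -3.09541706e+00,  2.48160053e-03]), 'force': array([ 0.3318787 , -0.04323014,  0.15281769]), 'ft_torque': array([ 0.03366835,  0.01590961, -0.03638621]), 'width': 1.0015556876176972}
scene {'fx': 513.1416272713582, 'fy': 513.1416272713582, 'cx': 314.3001719266393, 'cy': 236.94923101589305, 'R': array([[ 0.76341037,  0.64587915,  0.00668782],
       [ 0.44730983, -0.52118117, -0.72683155],
       [-0.46595978,  0.55786227, -0.6867832 ]]), 't': array([-0.43613763, -0.17854646,  1.48850034])}
side {'fx': 482.99433354157924, 'fy': 482.99433354157924, 'cx': 324.8422508818894, 'cy': 243.0218722307021, 'R': array([[-0.99354376, -0.11314604,  0.00829305],
       [-0.08631957,  0.70649348, -0.70243569],
       [ 0.07361883, -0.69861645, -0.7116989 ]]), 't': array([0.56593213, 0.08865979, 1.05111427])}
wrist {'fx': 401.0683651005577, 'fy': 401.0683651005577, 'cx': 315.3001570619031, 'cy': 245.06286250767866, 'R': array([[ 3.35613203e-01,  9.41999882e-01,  3.60184293e-05],
       [ 9.02320359e-01, -3.21487269e-01,  2.87165292e-01],
       [ 2.70521251e-01, -9.63439632e-02, -9.57881044e-01]]), 't': array([-0.62355738, -0.03579424,  0.38902685])}
0.15
```

View pics/scene0.png

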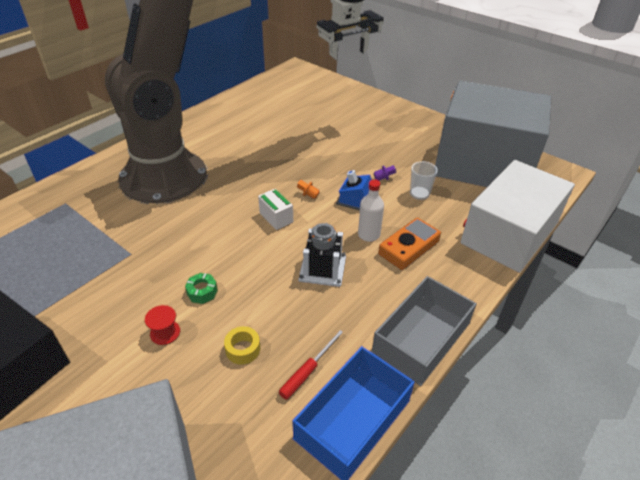

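View pics/side0.png

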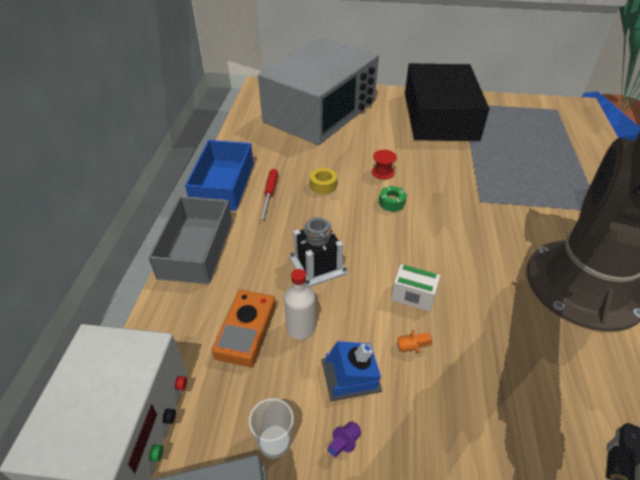

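View pics/wrist0.png

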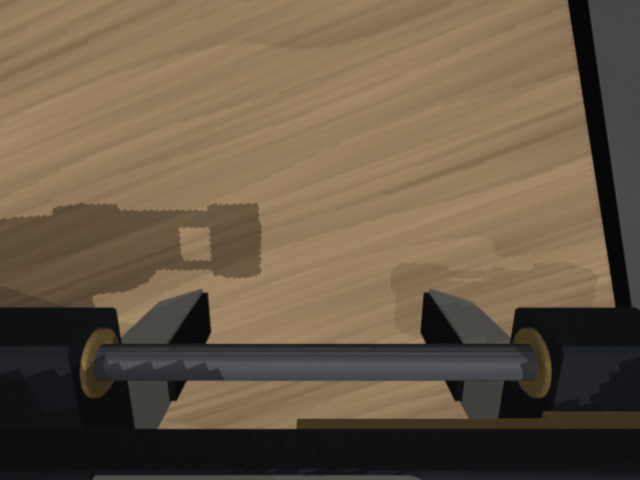

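Scene view: the head (aluminium grip) is in the blue holder at (352,180), the housing is at (323,245) and the green nut is at (201,288). The orange look-alike is at (308,189) and the purple one at (384,173); both are excluded by colour. In the side view the head is at (365,355), the nut at (392,198) and the housing at (318,235).

```bash
cat > h.py <<'E'
from cell import arm, optics
import numpy as np, cv2
from scipy.spatial.transform import Rotation as Rn
def proj(c,X):
    p=c["R"]@np.asarray(X)+c["t"]; return np.array([c["fx"]*p[0]/p[2]+c["cx"],c["fy"]*p[1]/p[2]+c["cy"]])
def tri(cs,ps):
    A=[];b=[]
    for c,p in zip(cs,ps):
        d=c["R"].T@np.array([(p[0]-c["cx"])/c["fx"],(p[1]-c["cy"])/c["fy"],1]);d/=np.linalg.norm(d)
        o=-c["R"].T@c["t"];P=np.eye(3)-np.outer(d,d);A.append(P);b.append(P@o)
    X=np.linalg.lstsq(np.vstack(A),np.hstack(b),rcond=None)[0]; return X
def onz(c,p,z):
    d=c["R"].T@np.array([(p[0]-c["cx"])/c["fx"],(p[1]-c["cy"])/c["fy"],1]);o=-c["R"].T@c["t"]
    return o+d*(z-o[2])/d[2]
E
python3 - <<'E'
from h import *
C={n:optics.camera_info(n) for n in("scene","side")}
for t in ["mouth","thread_start","head_center","holder_mouth","nut_center","nut_lug","bottle_center","psu_center"]:
    r={}
    for n in C:
        r[n]=optics.pinpoint(n,t)[:4]
        print(t,n,[(np.round(d["location"],1).tolist(),round(d["score"],2)) for d in r[n]])
    if r["scene"] and r["side"]:
        X=tri([C["scene"],C["side"]],[r["scene"][0]["location"],r["side"][0]["location"]])
        print("   ",X.round(4),[ (proj(C[n],X)-r[n][0]["location"]).round(1) for n in C])
print(arm.observe()["clock"])
for n,(u,v,w) in {"scene":(352,185,50),"side":(355,360,55)}.items():
    im=cv2.imread(f"pics/{n}0.png")[v-w:v+w,u-w:u+w]; cv2.imwrite(f"pics/{n}_hold.png",cv2.resize(im,(600,600),interpolation=cv2.INTER_CUBIC))
E
```

```text
mouth scene [([323.1, 233.5], 0.56)]
mouth side [([315.9, 225.9], 0.82)]
    [0.587  0.0119 0.1171] [array([0.4, 0.2]), array([ 0.4, -0.2])]
thread_start scene [([338.0, 231.5], 0.71)]
thread_start side [([305.8, 229.0], 0.6), ([396.6, 198.3], 0.59), ([302.2, 304.2], 0.38)]
    [0.6085 0.0325 0.1235] [array([-1.1, -0.4]), array([-1.2,  0.5])]
head_center scene [([385.7, 174.0], 0.59), ([307.0, 187.9], 0.58), ([355.7, 180.7], 0.46), ([321.1, 267.7], 0.27)]
head_center side [([408.0, 338.4], 0.92), ([345.6, 440.8], 0.73), ([359.8, 358.0], 0.63)]
    [0.4736 0.3005 0.1116] [array([-26. , -14.3]), array([-45.4,  14.8])]
holder_mouth scene [([352.1, 181.5], 0.8)]
holder_mouth side [([363.2, 355.1], 0.66)]
    [0.4725 0.271  0.057 ] [array([-0.6, -0.3]), array([-1. ,  0.4])]
nut_center scene [([200.3, 287.5], 0.96)]
nut_center side [([393.4, 196.9], 0.61)]
    [ 0.421  -0.2221  0.0168] [array([-0.5, -0.3]), array([-0.4,  0.2])]
nut_lug scene [([191.1, 288.9], 0.85), ([351.9, 181.7], 0.23)]
nut_lug side [([398.1, 198.1], 0.95), ([413.6, 285.0], 0.38)]
    [ 0.4051 -0.2335  0.0073] [array([0.9, 0.5]), array([ 0.8, -0.5])]
bottle_center scene [([370.7, 208.6], 0.87), ([354.7, 180.9], 0.74)]
bottle_center side [([301.0, 303.1], 0.76), ([307.2, 222.6], 0.62)]
    [0.5938 0.1873 0.0812] [array([0.1, 0. ]), array([ 0.1, -0. ])]
psu_center scene [([273.2, 207.9], 0.55), ([408.2, 242.7], 0.23)]
psu_center side []
0.95
```

View pics/scene_hold.png

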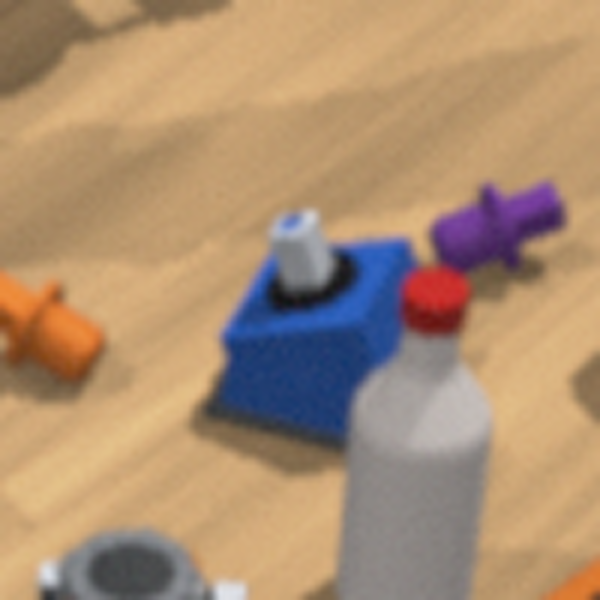

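View pics/side_hold.png

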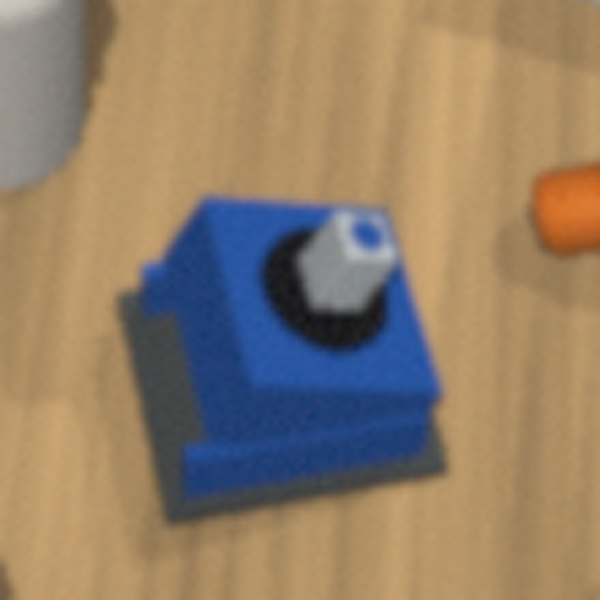

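```bash
cat >> h.py <<'E'
def pose():
    s=arm.observe(); return s, np.array(s["position"]), Rn.from_rotvec(s["ee_rot"])
def rows(pt,Rt,n,p0=None,R0=None):
    """constant tool-frame shift v and turn w for n rows to reach pt,Rt"""
    if p0 is None: _,p0,R0=pose()
    w=(R0.inv()*Rt).as_rotvec()/n; S=np.zeros((3,3))
    for k in range(n): S+=Rn.from_rotvec(w*k).as_matrix()
    v=np.linalg.solve(S,R0.inv().apply(np.asarray(pt)-p0))
    return v, np.degrees(w)
def down(yaw):  # tool z down, tool x at world angle yaw (deg)
    a=np.radians(yaw); x=np.array([np.cos(a),np.sin(a),0]); z=np.array([0,0,-1.]); return Rn.from_matrix(np.c_[x,np.cross(z,x),z])
E
python3 - <<'E'
from h import *
s,p,R=pose(); c=optics.camera_info("wrist")
print(s["clock"],p,R.as_matrix().round(3))
cp=-c["R"].T@c["t"]; print("cam pos in tool",R.inv().apply(cp-p).round(4),"cam axes in tool\n",(R.inv().as_matrix()@c["R"].T).round(3))
print("tcp,grasp px",proj(c,p))
for yaw in (160,180,150,135): 
    v,w=rows([0.42,0.27,0.25],down(yaw),12); print(yaw,v.round(4),w.round(2))
E
```

```text
0.95 [0.21010327 0.5886506  0.24077376] [[-0.942  0.336  0.   ]
 [ 0.336  0.942  0.   ]
 [-0.     0.    -1.   ]]
cam pos in tool [ 0.0778 -0.0013 -0.1428] cam axes in tool
 [[ 0.001 -0.958 -0.287]
 [ 1.     0.     0.001]
 [-0.001 -0.287  0.958]]
tcp,grasp px [318.07297392 329.57295089]
160 [-0.0255 -0.0191 -0.0008] [0.   0.   0.03]
180 [-0.0222 -0.023  -0.0008] [ 0.    0.   -1.64]
150 [-0.0269 -0.017  -0.0008] [0.   0.   0.86]
135 [-0.029  -0.0137 -0.0008] [ 0.   -0.    2.11]
```

```bash
python3 - <<'E'
from h import *
v,w=rows([0.465,0.27,0.25],down(180),12); print(v.round(4),w.round(2))
E
python3 -m creep '[{"translation":[-0.0255,-0.0215,-0.0008],"rot":[0,0,-1.64],"jaw":0.06}]'
```

```text
[-0.0259 -0.0223 -0.0008] [ 0.    0.   -1.64]
clock: 1.03
position: [0.222, 0.5641, 0.241]
ee_rot: [-0.48, -3.101, -0.004]
force: [-1.2, -0.4, 0.2]
width: 0.965
```

```bash
python3 -m creep '[{"translation":[-0.0259,-0.0223,-0.0008],"rot":[0,0,-1.64],"jaw":0.06},{"translation":[-0.0259,-0.0223,-0.0008],"rot":[0,0,-1.64],"jaw":0.06},{"translation":[-0.0259,-0.0223,-0.0008],"rot":[0,0,-1.64],"jaw":0.06},{"translation":[-0.0259,-0.0223,-0.0008],"rot":[0,0,-1.64],"jaw":0.06},{"translation":[-0.0259,-0.0223,-0.0008],"rot":[0,0,-1.64],"jaw":0.06},{"translation":[-0.0259,-0.0223,-0.0008],"rot":[0,0,-1.64],"jaw":0.06},{"translation":[-0.0259,-0.0223,-0.0008],"rot":[0,0,-1.64],"jaw":0.06},{"translation":[-0.0259,-0.0223,-0.0008],"rot":[0,0,-1.64],"jaw":0.06},{"translation":[-0.0259,-0.0223,-0.0008],"rot":[0,0,-1.64],"jaw":0.06},{"translation":[-0.0259,-0.0223,-0.0008],"rot":[0,0,-1.64],"jaw":0.06},{"translation":[-0.0259,-0.0223,-0.0008],"rot":[0,0,-1.64],"jaw":0.06},{"translation":[0,0,0],"rot":[0,0,0],"jaw":0.06}]'
python3 - <<'E'
from h import *
s,p,R=pose(); print(s["joints"].round(2),p,R.as_matrix().round(2).tolist())
c=optics.camera_info("wrist"); im=optics.get_image("wrist"); cv2.imwrite("pics/w1.png",im[:,:,::-1])
np.savez("w1.npz",**c)
for t in ("head_center","holder_mouth"): print(t,[(np.round(d["location"],1).tolist(),round(d["score"],2)) for d in optics.pinpoint("wrist",t)[:3]])
E
```

```text
clock: 2.03
position: [0.4702, 0.2644, 0.2508]
ee_rot: [0.011, 3.138, -0.004]
force: [0.3, -0.7, 0.4]
width: 0.653
[-0.71  0.28  0.12  1.78 -0.03  1.08  0.99] [0.47018155 0.26441222 0.25082842] [[-1.0, 0.01, 0.0], [0.01, 1.0, -0.0], [-0.0, -0.0, -1.0]]
head_center [([460.3, 235.2], 0.92), ([329.6, 225.9], 0.68)]
holder_mouth [([269.1, 411.8], 0.7)]
```

View pics/w1.png

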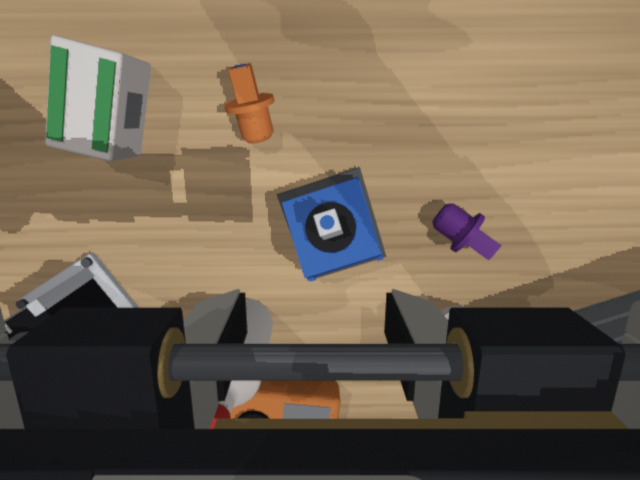

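In the wrist view the wanted head (aluminium grip, blue dot on top) is in the holder at (329,226). The look-alikes are purple at (465,230) and orange at (250,105). I'll enlarge a crop to confirm and measure.

```bash
python3 -c "
import cv2
im=cv2.imread('pics/w1.png')[160:290,265:395]
cv2.imwrite('pics/w1c.png',cv2.resize(im,(598,598),interpolation=cv2.INTER_CUBIC))"
```

```text
(no output)
```

View pics/w1c.png

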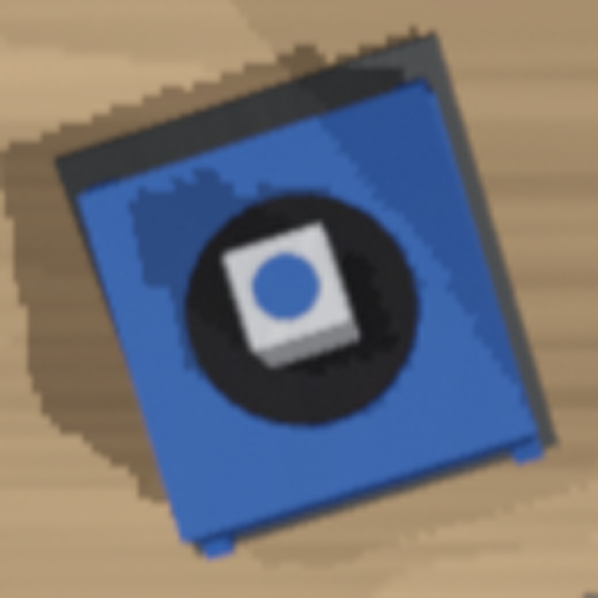

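Run:
```python
from h import *
from scipy.optimize import least_squares
c=dict(np.load("w1.npz"))
px=lambda a:np.array(a)/4.6+[265-0.5+0.1,160-0.4]
top=px([(221,254),(322,222),(351,322),(253,350)]); face=px([(77,195),(430,82),(538,437),(185,540)]); fl=px([(302,309)])[0]
def model(q):
    x,y,z,psi,yaw,off=q
    Rh=Rn.from_euler("z",psi)*Rn.from_euler("y",-0.4)  # normal leans to local -x
    m=np.array([x,y,z]); o=[]
    # image up = world -x = local -x approx ; image right=+y
    for sx,sy in((-1,-1),(-1,1),(1,1),(1,-1)):
        o.append(proj(c,m+(Rh*Rn.from_euler("z",yaw)).apply([9e-3*sx,9e-3*sy,.033])))
    for sx,sy in((-1,-1),(-1,1),(1,1),(1,-1)):
        o.append(proj(c,m+Rh.apply([.035*sx+off,.035*sy,0])))
    o.append(proj(c,m+Rh.apply([0,0,.005])))
    return np.array(o)
tgt=np.vstack([top,face,fl])
for fz in (False,True):
    f=lambda q:np.r_[(model(q)-tgt).ravel(), (q[2]-.055)*(1e6 if not fz else 1e3)]
    for psi0 in (0,-.3,.3):
        r=least_squares(f,[.47,.27,.055,psi0,0,0],x_scale=[.01,.01,.01,.1,.1,.01]); print(fz,r.cost.round(2),r.x.round(4),np.degrees(r.x[3:5]).round(1))
print((model(r.x)-tgt).round(1).tolist())
np.save("holder.npy",r.x)
```

```text
False 1.65 [ 4.783e-01  2.765e-01  5.500e-02  3.074e-01 -2.700e-03  1.000e-04] [17.6 -0.2]
False 1.65 [ 4.783e-01  2.765e-01  5.500e-02  3.074e-01 -2.700e-03  1.000e-04] [17.6 -0.2]
False 1.65 [ 4.783e-01  2.765e-01  5.500e-02  3.074e-01 -2.700e-03  1.000e-04] [17.6 -0.2]
True 1.65 [ 4.783e-01  2.765e-01  5.490e-02  3.074e-01 -2.700e-03  1.000e-04] [17.6 -0.2]
True 1.65 [ 4.783e-01  2.765e-01  5.490e-02  3.074e-01 -2.700e-03  1.000e-04] [17.6 -0.2]
True 1.65 [ 4.783e-01  2.765e-01  5.490e-02  3.074e-01 -2.700e-03  1.000e-04] [17.6 -0.2]
[[0.5, -0.2], [0.2, -0.1], [0.5, -0.2], [-0.1, 0.4], [0.4, -0.0], [-0.7, 0.1], [0.2, -0.5], [-1.0, 0.7], [-0.1, -0.2]]
```

Run:
```python
from h import *
q=np.load("holder.npy")
for n in ("scene","side"):
    c=optics.camera_info(n); im=cv2.imread(f"pics/{n}0.png")
    Rh=Rn.from_euler("z",q[3])*Rn.from_euler("y",-0.4)
    pts=[proj(c,q[:3]+Rh.apply(v)) for v in ([.035,.035,0],[.035,-.035,0],[-.035,-.035,0],[-.035,.035,0],[0,0,.033])]
    u,v=pts[-1].astype(int); s=6; w=45
    im=cv2.resize(im[v-w:v+w,u-w:u+w],None,fx=s,fy=s,interpolation=cv2.INTER_CUBIC)
    for P in pts: cv2.circle(im,tuple(((P-[u-w,v-w])*s).astype(int)),4,(0,255,255),-1)
    cv2.imwrite(f"pics/{n}_ov.png",im)
    globals()[n]=im
cv2.imwrite("pics/ov.png",cv2.resize(np.hstack([scene,side]),(800,400)))
c=optics.camera_info("wrist"); im=optics.get_image("wrist"); cv2.imwrite("pics/w2.png",im[:,:,::-1]); np.savez("w2.npz",**c)
s,p,R=pose();print(p); o=dict(np.load("w1.npz")); print(-c["R"].T@c["t"]+o["R"].T@o["t"])
a=cv2.imread("pics/w1.png",0)[160:290,265:395].astype(np.float32);b=cv2.cvtColor(im,cv2.COLOR_RGB2GRAY)[160:290,265:395].astype(np.float32)
print(cv2.phaseCorrelate(a,b))
```

```text
[0.46421793 0.27153791 0.25026549]
[-0.00485931  0.00553942 -0.00023282]
((0.8383966148205815, 0.4932828132715912), 0.14637920159861875)
```

View pics/ov.png

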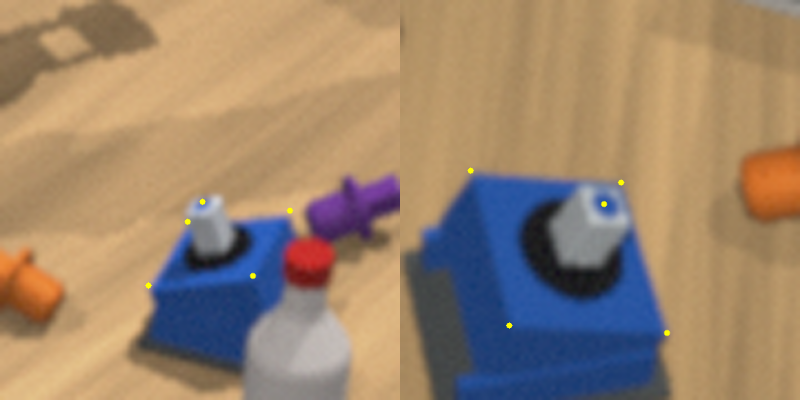

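Run:
```python
from h import *
from scipy.optimize import least_squares
s,p,R=pose(); print(p)
px=lambda a:(np.array(a)/4.6+[265-0.4,160-0.4])
P=px([(221,254),(322,222),(351,322),(253,350),(77,195),(430,82),(538,437),(185,540),(302,309)]).astype(np.float32)
a=cv2.imread("pics/w1.png",0);b=cv2.imread("pics/w2.png",0)
Q,st,e=cv2.calcOpticalFlowPyrLK(a,b,P[:8].reshape(-1,1,2),None,winSize=(21,21),maxLevel=3)
print((Q[:,0]-P[:8]).round(1).tolist())
tgt=np.vstack([Q[:,0],P[8:]+(Q[:,0]-P[:8]).mean(0)])
c=dict(np.load("w2.npz"))
def model(q):
    x,y,z,psi,yaw,off=q
    Rh=Rn.from_euler("z",psi)*Rn.from_euler("y",-0.4); m=np.array([x,y,z]); o=[]
    K=((-1,-1),(-1,1),(1,1),(1,-1))
    for sx,sy in K: o.append(proj(c,m+(Rh*Rn.from_euler("z",yaw)).apply([9e-3*sx,9e-3*sy,.033])))
    for sx,sy in K: o.append(proj(c,m+Rh.apply([.035*sx+off,.035*sy,0])))
    o.append(proj(c,m+Rh.apply([0,0,.005]))); return np.array(o)
r=least_squares(lambda q:np.r_[(model(q)-tgt).ravel(),(q[2]-.055)*1e3],[.47,.27,.055,.3,0,0],x_scale=[.01,.01,.01,.1,.1,.01]); print(r.cost,r.x.round(4))
np.save("holder.npy",r.x)
```

```text
[0.46421793 0.27153791 0.25026549]
[[-8.5, 7.599999904632568], [-8.399999618530273, 7.5], [-8.399999618530273, 7.300000190734863], [-8.600000381469727, 7.400000095367432], [-7.099999904632568, 6.5], [-7.199999809265137, 7.0], [-7.400000095367432, 6.5], [-7.800000190734863, 6.099999904632568]]
2.5510022083843342 [ 4.781e-01  2.769e-01  5.500e-02  3.109e-01  1.300e-03 -1.000e-04]
```

Run:
```python
from h import *
q=np.load("holder.npy"); Rh=Rn.from_euler("z",q[3])*Rn.from_euler("y",-0.4); Rt=Rh*Rn.from_matrix(np.diag([-1.,1,-1]))
n=Rh.apply([0,0,1]); pt=q[:3]+n*.081; print(n,pt)
v,w=rows(pt,Rt,7); print(v.round(4),w.round(2))
```

```text
[-0.37074491 -0.11914217  0.92106099] [0.4480626  0.26722298 0.12957529]
[ 0.0053 -0.0007  0.0167] [-0.5  -3.25 -2.5 ]
```

```bash
python3 -m creep '[{"translation":[0.0053,-0.0007,0.0167],"rot":[-0.5,-3.25,-2.5],"jaw":0.05},{"translation":[0.0053,-0.0007,0.0167],"rot":[-0.5,-3.25,-2.5],"jaw":0.05},{"translation":[0.0053,-0.0007,0.0167],"rot":[-0.5,-3.25,-2.5],"jaw":0.05},{"translation":[0.0053,-0.0007,0.0167],"rot":[-0.5,-3.25,-2.5],"jaw":0.05},{"translation":[0.0053,-0.0007,0.0167],"rot":[-0.5,-3.25,-2.5],"jaw":0.05},{"translation":[0.0053,-0.0007,0.0167],"rot":[-0.5,-3.25,-2.5],"jaw":0.05},{"translation":[0.0053,-0.0007,0.0167],"rot":[-0.5,-3.25,-2.5],"jaw":0.05},{"translation":[0,0,0],"rot":[0,0,0],"jaw":0.05},{"translation":[0,0,0],"rot":[0,0,0],"jaw":0.05},{"translation":[0,0,0],"rot":[0,0,0],"jaw":0.05}]'
python3 - <<'E'
from h import *
q=np.load("holder.npy"); Rh=Rn.from_euler("z",q[3])*Rn.from_euler("y",-0.4); Rt=Rh*Rn.from_matrix(np.diag([-1.,1,-1]))
n=Rh.apply([0,0,1]); pt=q[:3]+n*.021
v,w=rows(pt,Rt,1); print(v.round(4),w.round(2))
c=optics.camera_info("wrist"); im=optics.get_image("wrist"); cv2.imwrite("pics/w3.png",im[:,:,::-1]); np.savez("w3.npz",**c)
b=im[:,:,::-1].copy()
Rg=Rh*Rn.from_euler("z",q[4])
for v in ([-9,-9,33],[-9,9,33],[9,9,33],[9,-9,33],[-9,-9,5],[-9,9,5],[0,0,33],[35,35,0],[-35,35,0],[-35,-35,0],[35,-35,0]):
    cv2.circle(b,tuple(proj(c,q[:3]+Rg.apply(np.array(v)/1e3)).round().astype(int)),2,(0,255,255),-1)
cv2.imwrite("pics/w3o.png",b); s=pose()[0]; print(s["joints"].round(2),s["clock"])
E
```

```text
clock: 3.07
position: [0.4492, 0.2676, 0.1306]
ee_rot: [-0.423, 2.712, 0.086]
force: [0.2, 0.5, 0.3]
width: 0.544
[0.0015 0.0001 0.0605] [-0.04 -0.   -0.06]
[-0.94  0.26  0.22  2.29  0.44  0.25  0.74] 3.1167
```

View pics/w3o.png

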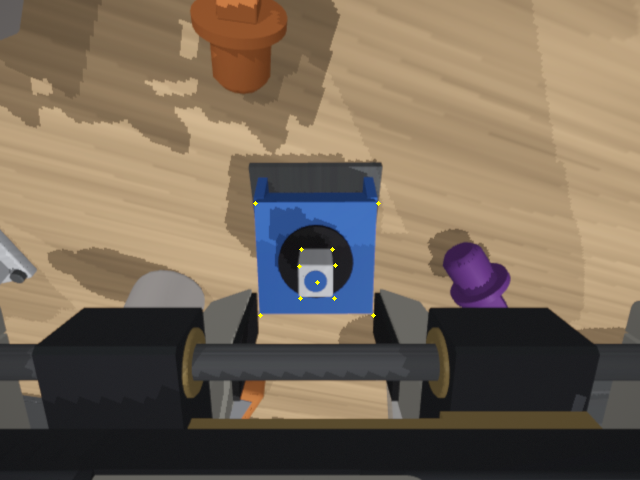

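```bash
python3 -m creep '[{"translation":[0.0005,0,0.012],"rot":[0,0,0],"jaw":0.05},{"translation":[0.0005,0,0.012],"rot":[0,0,0],"jaw":0.05},{"translation":[0.0005,0,0.012],"rot":[0,0,0],"jaw":0.05},{"translation":[0,0,0],"rot":[0,0,0],"jaw":0.05}]'
python3 - <<'E'
from h import *
q=np.load("holder.npy"); Rh=Rn.from_euler("z",q[3])*Rn.from_euler("y",-0.4); Rt=Rh*Rn.from_matrix(np.diag([-1.,1,-1]))
n=Rh.apply([0,0,1]); pt=q[:3]+n*.021
v,w=rows(pt,Rt,1); print(v.round(4),w.round(2),pose()[0]["joints"].round(2))
E
```

```text
clock: 3.45
position: [0.4625, 0.2704, 0.0956]
ee_rot: [-0.421, 2.712, 0.084]
force: [-0.8, -1.0, -0.7]
width: 0.543
[0.0003 0.0014 0.023 ] [-0.11  0.02 -0.14] [-0.95  0.35  0.26  2.3   0.48  0.15  0.7 ]
```

```bash
python3 -m creep '[{"translation":[0,0.0012,0.008],"rot":[0,0,0],"jaw":0.05},{"translation":[0,0,0],"rot":[0,0,0],"jaw":0.05},{"translation":[0,0,0],"rot":[0,0,0],"jaw":0.05}]'
python3 - <<'E'
from h import *
q=np.load("holder.npy"); Rh=Rn.from_euler("z",q[3])*Rn.from_euler("y",-0.4); Rt=Rh*Rn.from_matrix(np.diag([-1.,1,-1]))
n=Rh.apply([0,0,1]); pt=q[:3]+n*.021
v,w=rows(pt,Rt,1); print(v.round(4),w.round(2),pose()[0]["joints"].round(3))
E
```

```text
clock: 3.7
position: [0.4643, 0.2722, 0.0893]
ee_rot: [-0.422, 2.712, 0.085]
force: [-0.6, -0.3, 0.5]
width: 0.547
[-0.      0.0002  0.0163] [-0.07  0.05 -0.1 ] [-0.95   0.367  0.264  2.302  0.504  0.131  0.672]
```

```bash
python3 -m creep '[{"translation":[0,0,0],"rot":[0,4,0],"jaw":0.05},{"translation":[-0.0004,0,0.005],"rot":[0,0,0],"jaw":0.05},{"translation":[-0.0004,0,0.005],"rot":[0,0,0],"jaw":0.05},{"translation":[-0.0003,0.0002,0.005],"rot":[0,0,0],"jaw":0.05},{"translation":[0,0,0],"rot":[0,0,0],"jaw":0.05},{"translation":[0,0,0],"rot":[0,0,0],"jaw":0.05}]'
python3 - <<'E'
from h import *
q=np.load("holder.npy"); Rh=Rn.from_euler("z",q[3])*Rn.from_euler("y",-0.4); Rt=Rh*Rn.from_matrix(np.diag([-1.,1,-1]))
n=Rh.apply([0,0,1]); pt=q[:3]+n*.021
v,w=rows(pt,Rt,1); print(v.round(4),w.round(2),pose()[0]["joints"].round(3))
im=optics.get_image("wrist"); cv2.imwrite("pics/w4.png",im[150:450,150:500,::-1])
E
```

```text
clock: 4.2
position: [0.4697, 0.2733, 0.0734]
ee_rot: [-0.431, 2.757, 0.071]
force: [0.0, -0.6, 0.8]
width: 0.542
[-0.0012  0.0008 -0.0006] [-0.26 -2.67  0.01] [-0.833  0.405  0.144  2.256  0.481  0.179  0.711]
```

View pics/w4.png

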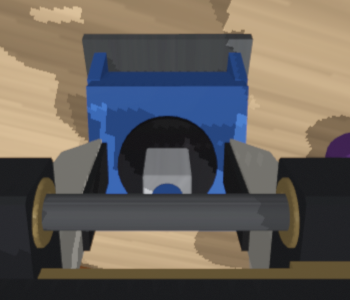

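```bash
python3 -m creep '[{"translation":[-0.001,0.0005,-0.0005],"rot":[0,-2,0],"jaw":0.05},{"translation":[0,0,0],"rot":[0,0,0],"jaw":0.01},{"translation":[0,0,0],"rot":[0,0,0],"jaw":0.01},{"translation":[0,0,0],"rot":[0,0,0],"jaw":0.01},{"translation":[0,0,0],"rot":[0,0,0],"jaw":0.01},{"translation":[0,0,0],"rot":[0,0,0],"jaw":0.01},{"translation":[0,0,0],"rot":[0,0,0],"jaw":0.01}]' 30
python3 - <<'E'
from h import *
q=np.load("holder.npy"); Rh=Rn.from_euler("z",q[3])*Rn.from_euler("y",-0.4); Rt=Rh*Rn.from_matrix(np.diag([-1.,1,-1]))
n=Rh.apply([0,0,1]); pt=q[:3]+n*.021
v,w=rows(pt,Rt,1); s=pose()[0]; print(v.round(4),w.round(2),s["joints"].round(3),s["force"],s["width"]*91.8)
E
```

```text
clock: 4.83
position: [0.4709, 0.2745, 0.0749]
ee_rot: [-0.425, 2.723, 0.08]
force: [-0.9, -0.1, 2.1]
width: 0.194
[0.0007 0.0001 0.0003] [-0.17 -0.63 -0.05] [-0.907  0.404  0.225  2.286  0.565  0.121  0.615] [-0.90518757 -0.05003811  2.13060782] 17.80734006013505
```

```bash
python3 -m creep '[{"translation":[0,0,-0.006],"rot":[0,0,0],"jaw":0.01},{"translation":[0,0,-0.01],"rot":[0,0,0],"jaw":0.01},{"translation":[0,0,-0.012],"rot":[0,0,0],"jaw":0.01},{"translation":[0,0,-0.014],"rot":[0,0,0],"jaw":0.01},{"translation":[0,0,-0.014],"rot":[0,0,0],"jaw":0.01},{"translation":[0,0,-0.014],"rot":[0,0,0],"jaw":0.01}]'
python3 - <<'E'
from h import *
s,p,R=pose(); print(s["joints"].round(2),s["force"].round(1),p,s["width"]*91.8)
for t in [(0.5,0.14,0.30),(0.5,0.2,.3)]:
  for yaw in (180,198): print(t,yaw,[x.round(4) for x in rows(t,down(yaw),8)])
im=optics.get_image("side"); cv2.imwrite("pics/s5.png",im[:,:,::-1])
E
```

```text
clock: 5.33
position: [0.4446, 0.2658, 0.1401]
ee_rot: [-0.425, 2.724, 0.079]
force: [0.0, -0.4, -1.4]
width: 0.198
[-0.84  0.23  0.09  2.28  0.48  0.31  0.69] [ 0.  -0.4 -1.4] [0.44462543 0.26575179 0.14012735] 18.193497507844697
(0.5, 0.14, 0.3) 180 [array([-0.0084, -0.0164, -0.0189]), array([0.405 , 2.7597, 2.1887])]
(0.5, 0.14, 0.3) 198 [array([-0.0061, -0.0171, -0.0192]), array([-0.0315,  2.778 , -0.0329])]
(0.5, 0.2, 0.3) 180 [array([-0.0097, -0.009 , -0.0185]), array([0.405 , 2.7597, 2.1887])]
(0.5, 0.2, 0.3) 198 [array([-0.0083, -0.01  , -0.0187]), array([-0.0315,  2.778 , -0.0329])]
```

View pics/s5.png

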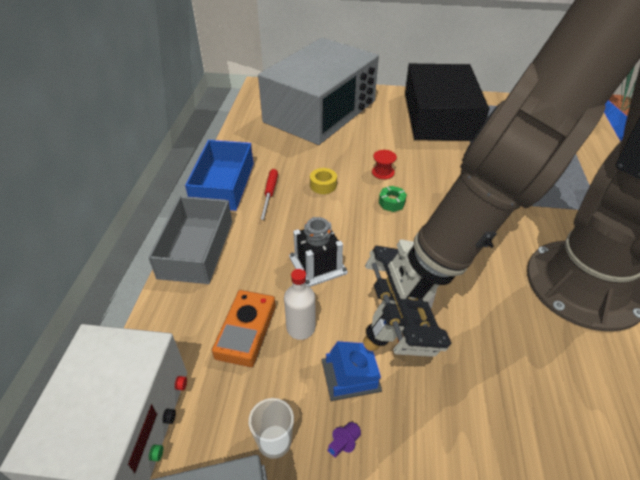

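```bash
python3 -m creep '[{"translation":[-0.0061,-0.0171,-0.0192],"rot":[0,2.78,0],"jaw":0.01},{"translation":[-0.0061,-0.0171,-0.0192],"rot":[0,2.78,0],"jaw":0.01},{"translation":[-0.0061,-0.0171,-0.0192],"rot":[0,2.78,0],"jaw":0.01},{"translation":[-0.0061,-0.0171,-0.0192],"rot":[0,2.78,0],"jaw":0.01},{"translation":[-0.0061,-0.0171,-0.0192],"rot":[0,2.78,0],"jaw":0.01},{"translation":[-0.0061,-0.0171,-0.0192],"rot":[0,2.78,0],"jaw":0.01},{"translation":[-0.0061,-0.0171,-0.0192],"rot":[0,2.78,0],"jaw":0.01},{"translation":[-0.0061,-0.0171,-0.0192],"rot":[0,2.78,0],"jaw":0.01}]'
python3 - <<'E'
from h import *
s,p,R=pose(); print(s["joints"].round(2),s["force"].round(1),p,s["width"]*91.8)
print([x.round(4) for x in rows((0.66,0.02,0.30),down(190),7)])
E
```

```text
clock: 6.05
position: [0.4992, 0.1413, 0.2978]
ee_rot: [-0.48, 3.098, -0.005]
force: [0.9, 1.5, -1.5]
width: 0.198
[-0.37  0.21 -0.02  1.75  0.01  1.18  1.49] [ 0.9  1.5 -1.5] [0.49918334 0.1413486  0.29781939] 18.147424209428024
[array([-0.018 , -0.0225, -0.0002]), array([-0.0299,  0.0498,  1.088 ])]
```

```bash
python3 -m creep '[{"translation":[-0.018,-0.0225,-0.0002],"rot":[0,0,1.09],"jaw":0.01},{"translation":[-0.018,-0.0225,-0.0002],"rot":[0,0,1.09],"jaw":0.01},{"translation":[-0.018,-0.0225,-0.0002],"rot":[0,0,1.09],"jaw":0.01},{"translation":[-0.018,-0.0225,-0.0002],"rot":[0,0,1.09],"jaw":0.01},{"translation":[-0.018,-0.0225,-0.0002],"rot":[0,0,1.09],"jaw":0.01},{"translation":[-0.018,-0.0225,-0.0002],"rot":[0,0,1.09],"jaw":0.01},{"translation":[-0.018,-0.0225,-0.0002],"rot":[0,0,1.09],"jaw":0.01},{"translation":[0,0,0],"rot":[0,0,0],"jaw":0.01},{"translation":[0,0,0],"rot":[0,0,0],"jaw":0.01},{"translation":[0,0,0],"rot":[0,0,0],"jaw":0.01}]'
python3 - <<'E'
from h import *
s,p,R=pose(); print(s["joints"].round(2),s["force"].round(1),p,s["width"]*91.8)
c=optics.camera_info("wrist"); im=optics.get_image("wrist"); cv2.imwrite("pics/w6.png",im[:,:,::-1]); np.savez("w6.npz",**c)
for t in ("mouth","thread_start"):
    r=optics.pinpoint("wrist",t)
    for d in r[:4]: print(t,d["location"],d["score"],onz(c,d["location"],.125 if t=="mouth" else .123))
print(R.as_matrix().round(3))
E
```

```text
clock: 6.88
position: [0.6597, 0.0217, 0.299]
ee_rot: [-0.274, 3.122, -0.003]
force: [-0.1, 0.2, -1.5]
width: 0.196
[-0.17  0.45  0.09  1.4  -0.04  1.28  1.66] [-0.1  0.2 -1.5] [0.65969712 0.02171797 0.29895849] 17.97831923654348
mouth [331.2, 129.4] 0.93 [0.58520201 0.01959518 0.125     ]
thread_start [337.1, 161.5] 0.95 [0.6080666  0.02868301 0.123     ]
[[-0.985 -0.174  0.008]
 [-0.174  0.985 -0.002]
 [-0.007 -0.003 -1.   ]]
```

View pics/w6.png

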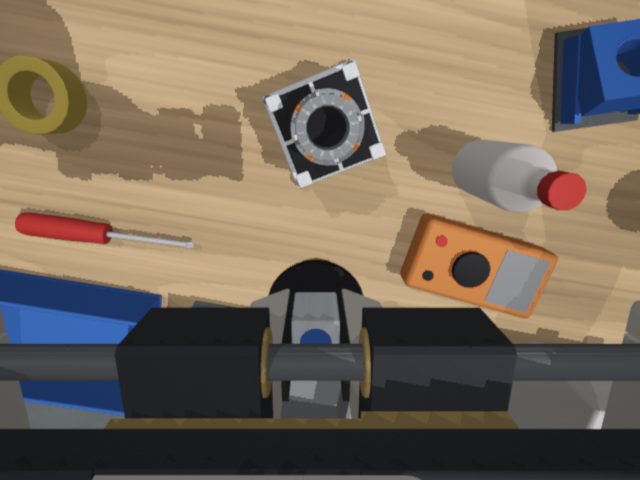

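```bash
python3 -c "
import cv2
im=cv2.imread('pics/w6.png')[55:195,255:395]
cv2.imwrite('pics/w6c.png',cv2.resize(im,(700,700),interpolation=cv2.INTER_CUBIC))"
```

View pics/w6c.png

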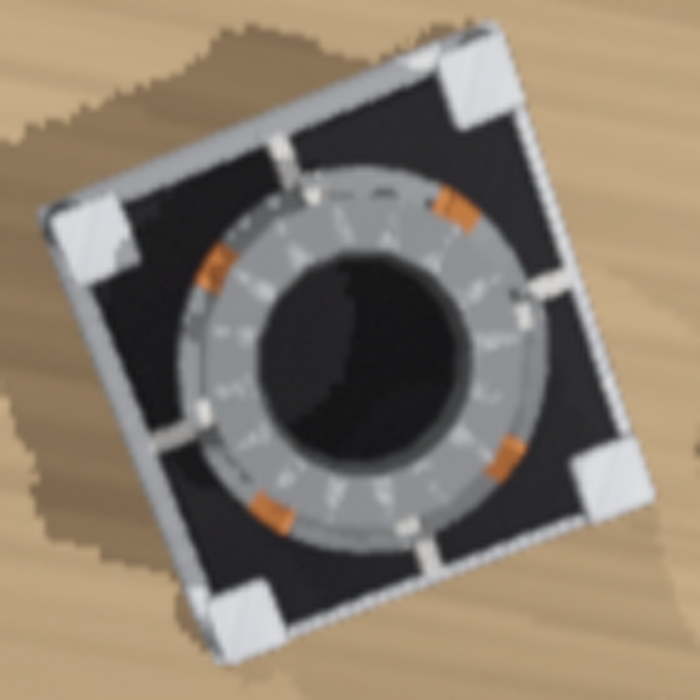

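Run:
```python
from h import *
c=dict(np.load("w6.npz")); px=lambda a:np.array(a)/5+[255-.4,55-.4]
m=onz(c,px((364,361)),.125); print(m)
T=np.array([onz(c,px(a),.123) for a in((313,193),(527,317),(408,530),(203,412))]); print(T.mean(0))
d=T-T.mean(0); print(np.linalg.norm(d,axis=1),np.degrees(np.arctan2(d[:,1],d[:,0])))
L=np.array([onz(c,px(a),.088) for a in((284,160),(553,286),(427,556),(176,440))]);d=L-L.mean(0);print(L.mean(0),np.degrees(np.arctan2(d[:,1],d[:,0])))
B=np.array([onz(c,px(a),.088) for a in((92,238),(482,82),(612,480),(247,622))]);print(B.mean(0))
# held head: foot->tool prediction
M=T.mean(0)
p=np.r_[(m[:2]+M[:2]+L.mean(0)[:2])/3,.125]; print("mouth",p); np.save("mouth.npy",p)
for n in("scene","side"):
    cc=optics.camera_info(n); print(n,proj(cc,p))
```

```text
[0.58384712 0.01641411 0.125     ]
[0.58449188 0.01639778 0.123     ]
[0.02572216 0.02574698 0.02571619 0.02538856] [-152.7298993   115.81239229   26.47173041  -64.18908571]
[0.58466149 0.01689639 0.088     ] [-148.29596971  121.23233907   30.4374598   -58.16890286]
[0.5843915  0.01654445 0.088     ]
mouth [0.58433349 0.01656943 0.125     ]
scene [323.97496628 229.44858144]
side [317.32366345 224.60911342]
```

Run:
```python
from h import *
c=dict(np.load("w6.npz")); px=lambda a:np.array(a)/5+[255-.4,55-.4]; m=np.load("mouth.npy")
for z in(.1195,):
    T=np.array([onz(c,px(a),z) for a in((458,208),(506,459),(272,513),(214,266))]);d=T-T.mean(0)
    print(T.mean(0),np.degrees(np.arctan2(d[:,1],d[:,0]))%90,np.linalg.norm(d,axis=1))
v,w=rows([m[0],m[1],.20],down(195),6); print(v.round(4),w.round(2))
```

```text
[0.58433341 0.01641954 0.1195    ] [67.83601329 67.71730834 68.12219871 67.90205574] [0.02661785 0.02664661 0.02653211 0.0267791 ]
[0.0125 0.0017 0.0166] [-0.03  0.08 -0.81]
```

```bash
python3 -m creep '[{"translation":[0.0124,0.0017,0.0166],"rot":[0,0,-0.81],"jaw":0.01},{"translation":[0.0124,0.0017,0.0166],"rot":[0,0,-0.81],"jaw":0.01},{"translation":[0.0124,0.0017,0.0166],"rot":[0,0,-0.81],"jaw":0.01},{"translation":[0.0124,0.0017,0.0166],"rot":[0,0,-0.81],"jaw":0.01},{"translation":[0.0124,0.0017,0.0166],"rot":[0,0,-0.81],"jaw":0.01},{"translation":[0.0124,0.0017,0.0166],"rot":[0,0,-0.81],"jaw":0.01},{"translation":[0,0,0],"rot":[0,0,0],"jaw":0.01},{"translation":[0,0,0],"rot":[0,0,0],"jaw":0.01},{"translation":[0,0,0],"rot":[0,0,0],"jaw":0.01}]'
cat > chk.py <<'E'
from h import *
import sys
tag=sys.argv[1]; m=np.load("mouth.npy")
a=[]
for n in("scene","side"):
    c=optics.camera_info(n); im=optics.get_image(n)[:,:,::-1]; u,v=proj(c,m+[0,0,.03]).astype(int); w=45
    k=cv2.resize(im[v-w:v+w,u-w:u+w],(400,400),interpolation=cv2.INTER_CUBIC)
    a.append(k)
im=optics.get_image("wrist")[:,:,::-1]; cv2.imwrite(f"pics/{tag}w.png",im)
cv2.imwrite(f"pics/{tag}.png",np.hstack(a))
s,p,R=pose(); print(s["clock"],s["joints"].round(2),s["force"].round(1),p.round(4),R.as_matrix().round(3).tolist(),s["width"]*91.8)
E
python3 chk.py a7
python3 - <<'E'
from h import *
m=np.load("mouth.npy"); print([x.round(4) for x in rows([m[0]+.0007,m[1],.186],down(195),1)])
E
```

```text
clock: 7.78
position: [0.5873, 0.0164, 0.2008]
ee_rot: [-0.406, 3.104, -0.005]
force: [0.2, 0.0, -1.7]
width: 0.2
7.9333 [-0.16  0.4   0.05  1.73 -0.02  1.    1.73] [-0.7 -0.3 -2.1] [0.5875 0.0161 0.2006] [[-0.966, -0.257, 0.011], [-0.257, 0.966, -0.002], [-0.011, -0.004, -1.0]] 17.943473101651122
[array([0.0024, 0.0012, 0.0146]), array([-0.2564,  0.6055, -0.1152])]
```

View pics/a7.png

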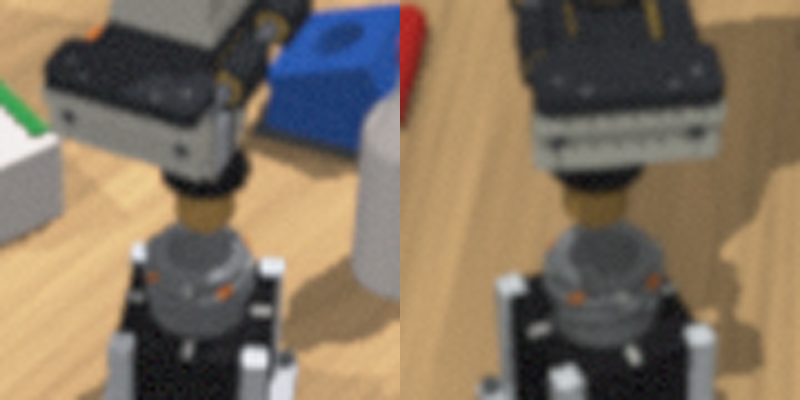

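View pics/a7w.png

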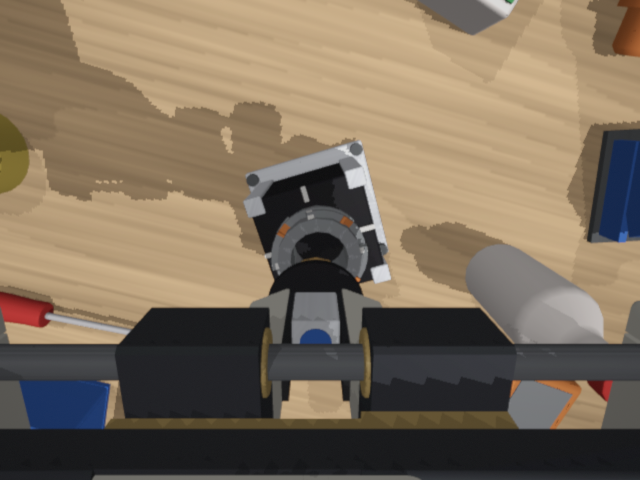

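```bash
python3 -m creep '[{"translation":[0.0024,0.001,0.007],"rot":[-0.1,1.2,0],"jaw":0.01},{"translation":[0,0,0.007],"rot":[0,0,0],"jaw":0.01},{"translation":[0,0,0],"rot":[0,0,0],"jaw":0.01},{"translation":[0,0,0],"rot":[0,0,0],"jaw":0.01}]'
python3 chk.py a8;python3 - <<'E'
from h import *
m=np.load("mouth.npy"); print([x.round(4) for x in rows([m[0]+.0007,m[1],.186],down(195),1)])
E
```

```text
clock: 8.27
position: [0.5833, 0.0161, 0.1846]
ee_rot: [0.405, -3.101, 0.006]
force: [0.3, 0.5, -1.3]
width: 0.194
8.4167 [-0.16  0.42  0.05  1.74 -0.02  0.99  1.73] [ 0.4 -0.3 -1.9] [0.5837 0.016  0.1855] [[-0.966, -0.257, -0.012], [-0.257, 0.967, -0.006], [0.013, -0.002, -1.0]] 17.936842554433486
[array([-0.0014,  0.0002, -0.0005]), array([-0.1372, -0.7238, -0.1296])]
```

View pics/a8.png

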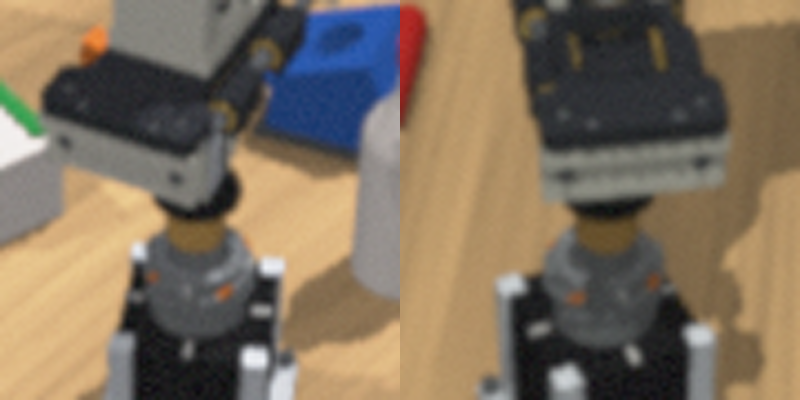

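View pics/a8w.png

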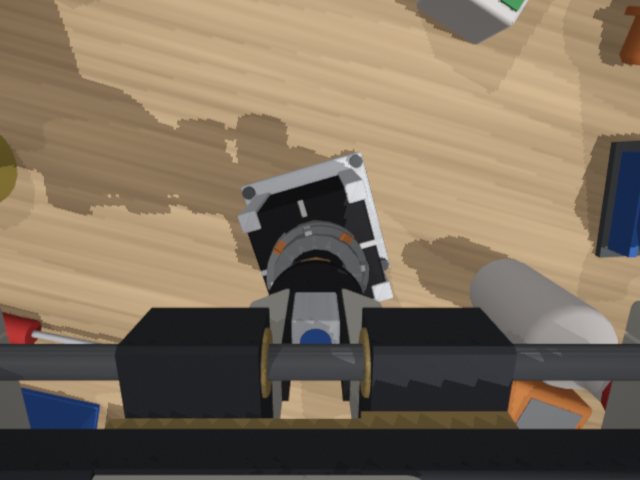

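```bash
python3 -m creep '[{"translation":[-0.0012,0,0.002],"rot":[0,-0.5,0],"jaw":0.01},{"translation":[0,0,0.003],"rot":[0,0,0],"jaw":0.01},{"translation":[0,0,0.003],"rot":[0,0,0],"jaw":0.01},{"translation":[0,0,0.003],"rot":[0,0,0],"jaw":0.01},{"translation":[0,0,0],"rot":[0,0,0],"jaw":0.01}]'
python3 chk.py a9
```

```text
clock: 8.83
position: [0.5843, 0.0163, 0.1737]
ee_rot: [0.406, -3.11, 0.004]
force: [-0.9, -0.1, -0.6]
width: 0.193
8.9833 [-0.16  0.43  0.05  1.76 -0.02  0.96  1.73] [-0.1  0.5 -1.4] [0.5847 0.0163 0.1744] [[-0.966, -0.257, -0.003], [-0.257, 0.966, -0.003], [0.004, -0.002, -1.0]] 17.272393193426225
```

View pics/a9.png

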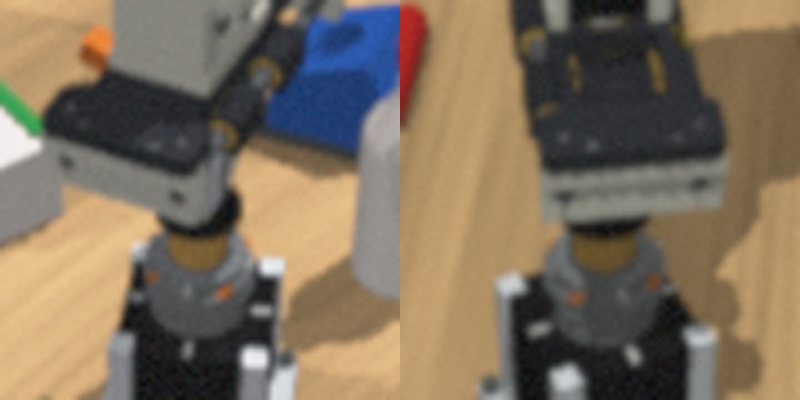

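```bash
python3 -m creep '[{"translation":[0,0,0.003],"rot":[0,0,0],"jaw":0.01},{"translation":[0,0,0.003],"rot":[0,0,0],"jaw":0.01},{"translation":[0,0,0.003],"rot":[0,0,0],"jaw":0.01},{"translation":[0,0,0],"rot":[0,0,0],"jaw":0.01}]'; python3 -m creep '[{"translation":[0,0,0.004],"rot":[0,0,0],"jaw":0.01},{"translation":[0,0,0.004],"rot":[0,0,0],"jaw":0.01},{"translation":[0,0,0.004],"rot":[0,0,0],"jaw":0.01},{"translation":[0,0,0],"rot":[0,0,0],"jaw":0.01}]'
```

```text
clock: 9.32
position: [0.5842, 0.0162, 0.1646]
ee_rot: [0.406, -3.11, 0.004]
force: [0.1, -1.4, -2.7]
width: 0.195
clock: 9.65
position: [0.5841, 0.0162, 0.1524]
ee_rot: [0.406, -3.11, 0.004]
force: [0.2, -0.6, -2.1]
width: 0.196
```

Going in without contact force. The last 7 mm are next, guarded.

```bash
python3 -m creep '[{"translation":[0,0,0.0025],"rot":[0,0,0],"jaw":0.01},{"translation":[0,0,0.0025],"rot":[0,0,0],"jaw":0.01},{"translation":[0,0,0],"rot":[0,0,0],"jaw":0.01}]';  python3 -m creep '[{"translation":[0,0,0.0015],"rot":[0,0,0],"jaw":0.01},{"translation":[0,0,0.0015],"rot":[0,0,0],"jaw":0.01},{"translation":[0,0,0],"rot":[0,0,0],"jaw":0.01}]'; python3 chk.py a10
```

```text
clock: 9.9
position: [0.5844, 0.0162, 0.148]
ee_rot: [0.406, -3.111, 0.004]
force: [0.7, -0.1, -2.3]
width: 0.193
clock: 10.15
position: [0.5849, 0.0163, 0.1466]
ee_rot: [0.406, -3.112, 0.004]
force: [-3.0, 0.6, 9.8]
width: 0.194
10.3 [-0.16  0.46  0.05  1.79 -0.02  0.9   1.73] [-3.2 -1.1  8.8] [0.5849 0.0163 0.1466] [[-0.966, -0.257, -0.002], [-0.257, 0.966, -0.003], [0.003, -0.002, -1.0]] 17.30893827747588
```

View pics/a10.png

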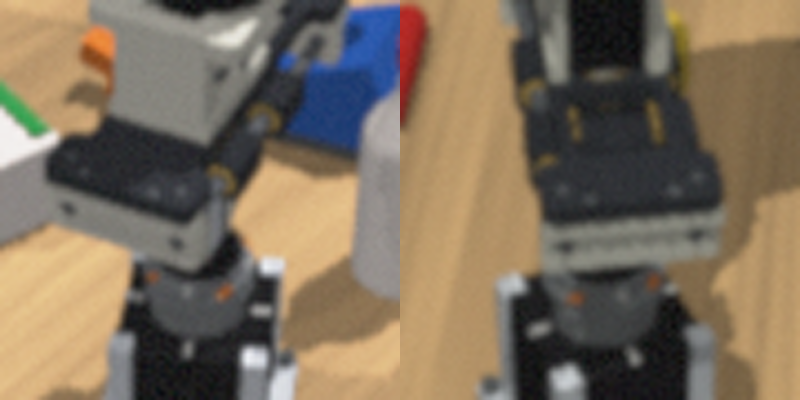

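```bash
python3 -m creep '[{"translation":[0,0,0],"rot":[0,0,0],"jaw":0.05},{"translation":[0,0,0],"rot":[0,0,0],"jaw":0.05},{"translation":[0,0,0],"rot":[0,0,0],"jaw":0.05},{"translation":[0,0,-0.008],"rot":[0,0,0],"jaw":0.05},{"translation":[0,0,-0.025],"rot":[0,0,0],"jaw":0.05},{"translation":[0,0,-0.035],"rot":[0,0,0],"jaw":0.05},{"translation":[0,0,-0.035],"rot":[0,0,0],"jaw":0.05}]'; python3 chk.py a11
python3 - <<'E'
from h import *
print([x.round(4) for x in rows((0.43,-0.22,0.25),down(195),8)])
E
```

```text
clock: 10.88
position: [0.5843, 0.0164, 0.2495]
ee_rot: [0.406, -3.11, 0.004]
force: [0.2, 1.1, 0.2]
width: 0.543
11.0333 [-0.17  0.36  0.06  1.66 -0.02  1.12  1.73] [-0.   0.5 -0.7] [0.5868 0.0167 0.252 ] [[-0.967, -0.257, 0.003], [-0.257, 0.967, -0.003], [-0.002, -0.003, -1.0]] 49.76812394732617
[array([ 0.0266, -0.0235,  0.0003]), array([-0.0231,  0.017 , -0.0161])]
```

View pics/a11.png

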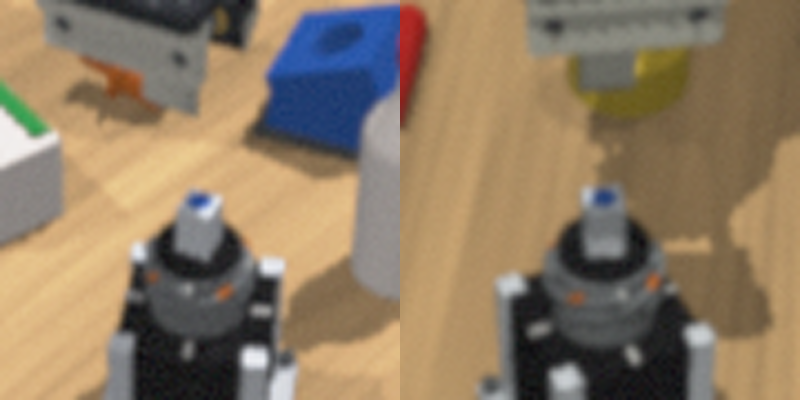

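View pics/a11w.png

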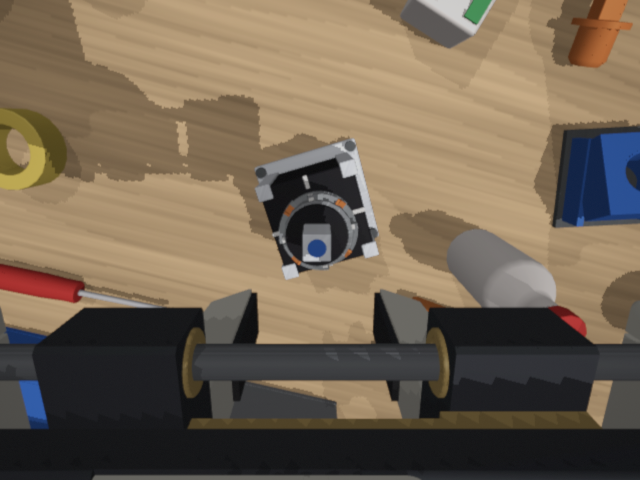

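Run:
```python
from h import *
print([x.round(4) for x in rows((0.425,-0.225,0.24),down(165),8)])
```

```text
[array([ 0.0214, -0.0299,  0.0015]), array([-0.0181,  0.0226,  3.7339])]
```

```bash
python3 -m creep '[{"translation":[0.0214,-0.0299,0.0015],"rot":[0,0,3.73],"jaw":0.085},{"translation":[0.0214,-0.0299,0.0015],"rot":[0,0,3.73],"jaw":0.085},{"translation":[0.0214,-0.0299,0.0015],"rot":[0,0,3.73],"jaw":0.085},{"translation":[0.0214,-0.0299,0.0015],"rot":[0,0,3.73],"jaw":0.085},{"translation":[0.0214,-0.0299,0.0015],"rot":[0,0,3.73],"jaw":0.085},{"translation":[0.0214,-0.0299,0.0015],"rot":[0,0,3.73],"jaw":0.085},{"translation":[0.0214,-0.0299,0.0015],"rot":[0,0,3.73],"jaw":0.085},{"translation":[0.0214,-0.0299,0.0015],"rot":[0,0,3.73],"jaw":0.085},{"translation":[0,0,0],"rot":[0,0,0],"jaw":0.085},{"translation":[0,0,0],"rot":[0,0,0],"jaw":0.085},{"translation":[0,0,0],"rot":[0,0,0],"jaw":0.085}]'
python3 - <<'E'
from h import *
s,p,R=pose(); print(s["joints"].round(2),p,s["width"]*91.8)
c=optics.camera_info("wrist"); im=optics.get_image("wrist"); cv2.imwrite("pics/w12.png",im[:,:,::-1]); np.savez("w12.npz",**c)
for t,z in (("nut_center",.015),("nut_lug",.004)):
    for d in optics.pinpoint("wrist",t)[:3]: print(t,np.round(d["location"],1),d["score"],onz(c,d["location"],z))
E
```

```text
clock: 11.95
position: [0.4233, -0.2248, 0.2375]
ee_rot: [-0.408, -3.112, 0.005]
force: [-0.1, -0.0, 1.2]
width: 0.924
[ 0.15  0.2   0.27  1.94 -0.06  1.02  1.75] [ 0.42330003 -0.22480281  0.23747297] 84.8269979770063
nut_center [321.2 211.7] 0.59 [ 0.42304535 -0.22072062  0.015     ]
nut_center [324.2 206.4] 0.44 [ 0.41893307 -0.21677949  0.015     ]
nut_lug [300.9 188.9] 0.76 [ 0.39928699 -0.23410056  0.004     ]
```

View pics/w12.png

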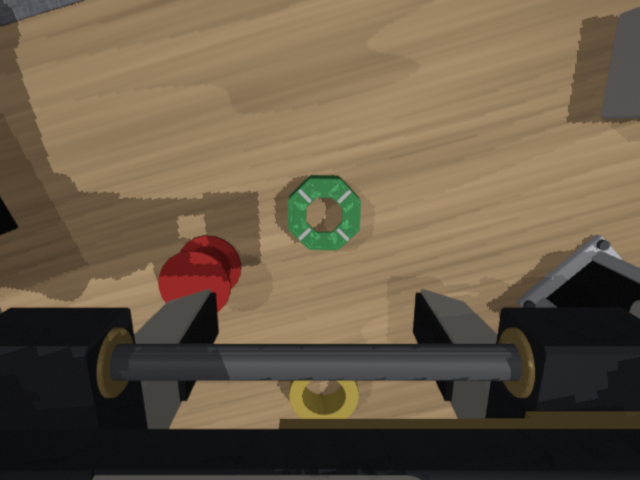

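```bash
python3 -c "
import cv2
im=cv2.imread('pics/w12.png')[163:263,274:374]
cv2.imwrite('pics/w12c.png',cv2.resize(im,(700,700),interpolation=cv2.INTER_CUBIC))"
```

```text
(no output)
```

View pics/w12c.png

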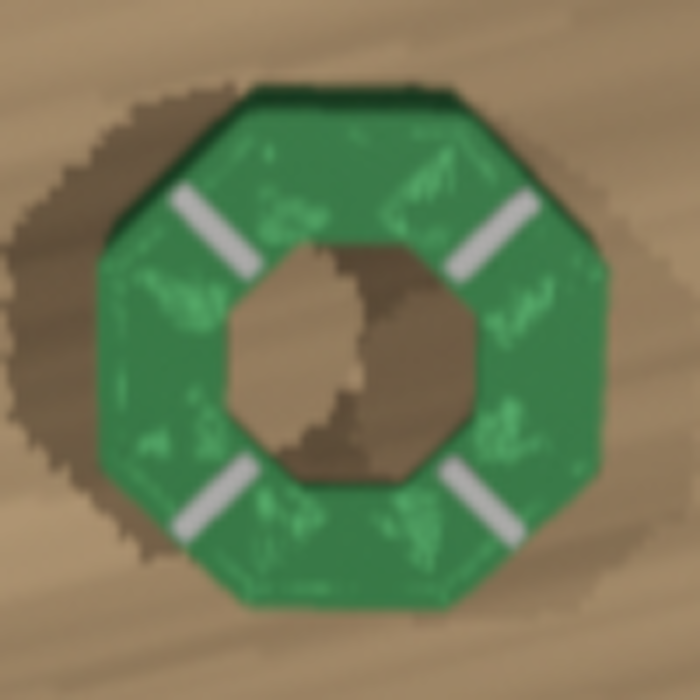

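Run:
```python
from h import *
c=dict(np.load("w12.npz")); px=lambda a:np.array(a)/7+[274-.43,163-.43]
O=np.array([onz(c,px(a),.030) for a in((180,190),(535,197),(518,540),(180,536))]); I=np.array([onz(c,px(a),.030) for a in((255,272),(452,275),(448,464),(255,461))])
d=O-I; ang=np.degrees(np.arctan2(d[:,1],d[:,0])); print(ang%90, O.mean(0),I.mean(0))
F=np.array([onz(c,px(a),.030) for a in((98,365),(604,365),(355,108),(352,607))]); print(F, (F[0]+F[1])/2,(F[2]+F[3])/2,np.linalg.norm(F[0]-F[1]),np.linalg.norm(F[2]-F[3]))
n=np.r_[((F[0]+F[1])/2+O.mean(0))[:2]/2,.015]; 
ctr=np.r_[((F.mean(0)+O.mean(0)+I.mean(0))/3)[:2],.015]; print(ctr); np.save("nut.npy",ctr)
sp=onz(c,(197,282),.056); _,p,R=pose(); print("spool rel tool",R.inv().apply(sp-np.r_[ctr[:2],.056]))
t=onz(c,(324,398),.034); print("tape rel",R.inv().apply(t-np.r_[ctr[:2],.034]))
print(p,np.degrees(np.arctan2(R.as_matrix()[1,0],R.as_matrix()[0,0])),[x.round(4) for x in rows([ctr[0],ctr[1],.05],R,6)])
```

```text
[27.14473175 29.09128502 27.39601696 30.86581617] [ 0.42374683 -0.21848041  0.03      ] [ 0.42373708 -0.21857009  0.03      ]
[[ 0.41492457 -0.24977498  0.03      ]
 [ 0.43146072 -0.187491    0.03      ]
 [ 0.39183654 -0.20997122  0.03      ]
 [ 0.45444469 -0.22660572  0.03      ]] [ 0.42319265 -0.21863299  0.03      ] [ 0.42314062 -0.21828847  0.03      ] 0.06444174471745132 0.0647802987597968
[ 0.42355018 -0.21850374  0.015     ]
spool rel tool [-0.05356341 -0.1104548   0.00028111]
tape rel [-0.18883833  0.00085523 -0.00049046]
[ 0.42407494 -0.22418679  0.23751841] 165.1879045957466 [array([0.0002, 0.001 , 0.0313]), array([0., 0., 0.])]
```

```bash
python3 -m creep '[{"translation":[0.0002,0.001,0.0312],"rot":[0,0,0.3],"jaw":0.085},{"translation":[0.0002,0.001,0.0312],"rot":[0,0,0.3],"jaw":0.085},{"translation":[0.0002,0.001,0.0312],"rot":[0,0,0.3],"jaw":0.085},{"translation":[0.0002,0.001,0.0312],"rot":[0,0,0.3],"jaw":0.085},{"translation":[0.0002,0.001,0.0312],"rot":[0,0,0.3],"jaw":0.085},{"translation":[0.0002,0.001,0.0312],"rot":[0,0,0],"jaw":0.085},{"translation":[0,0,0],"rot":[0,0,0],"jaw":0.085},{"translation":[0,0,0],"rot":[0,0,0],"jaw":0.085},{"translation":[0,0,0],"rot":[0,0,0],"jaw":0.085}]'
python3 - <<'E'
from h import *
ctr=np.load("nut.npy"); s,p,R=pose(); print(p,[x.round(4) for x in rows([ctr[0],ctr[1],.018],down(163.7),1)],s["joints"].round(2))
im=optics.get_image("wrist"); cv2.imwrite("pics/w13.png",im[:,:,::-1])
E
```

```text
clock: 12.85
position: [0.4241, -0.2198, 0.0516]
ee_rot: [-0.448, -3.108, 0.006]
force: [0.2, 0.7, 0.6]
width: 0.929
[ 0.42407296 -0.21982997  0.05164674] [array([0.0008, 0.0013, 0.0336]), array([-0.2341, -0.0717, -0.1169])] [ 0.21  0.47  0.21  2.14 -0.17  0.56  1.82]
```

View pics/w13.png

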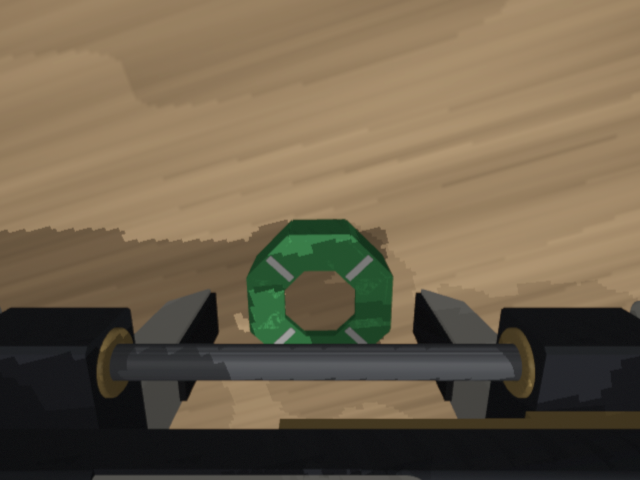

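```bash
python3 -m creep '[{"translation":[0.0008,0.0013,0.009],"rot":[-0.2,0,0],"jaw":0.085},{"translation":[0,0,0.009],"rot":[0,0,0],"jaw":0.085},{"translation":[0,0,0.009],"rot":[0,0,0],"jaw":0.085},{"translation":[0,0,0.006],"rot":[0,0,0],"jaw":0.085},{"translation":[0,0,0],"rot":[0,0,0],"jaw":0.085},{"translation":[0,0,0],"rot":[0,0,0],"jaw":0.085}]'
python3 -m creep '[{"translation":[0,0,0],"rot":[0,0,0],"jaw":0.055},{"translation":[0,0,0],"rot":[0,0,0],"jaw":0.055},{"translation":[0,0,0],"rot":[0,0,0],"jaw":0.055},{"translation":[0,0,0],"rot":[0,0,0],"jaw":0.055},{"translation":[0,0,0],"rot":[0,0,0],"jaw":0.055}]' 25
python3 - <<'E'
from h import *
s,p,R=pose(); print(p,s["width"]*91.8,s["force"],R.as_matrix().round(3).tolist(),s["joints"].round(2))
m=np.load("mouth.npy")
im=optics.get_image("wrist"); cv2.imwrite("pics/w14.png",im[:,:,::-1])
E
```

```text
clock: 13.4
position: [0.4222, -0.2183, 0.0171]
ee_rot: [-0.45, -3.106, 0.0]
force: [0.7, -0.1, 0.6]
width: 0.923
clock: 13.82
position: [0.4228, -0.2184, 0.0178]
ee_rot: [-0.449, -3.108, 0.001]
force: [0.5, 0.6, 2.3]
width: 0.707
[ 0.42282316 -0.21837937  0.01780556] 64.92085375803073 [0.48654558 0.62421781 2.27584616] [[-0.959, 0.283, -0.002], [0.283, 0.959, -0.0], [0.002, -0.001, -1.0]] [ 0.23  0.53  0.18  2.16 -0.19  0.47  1.84]
```

View pics/w14.png

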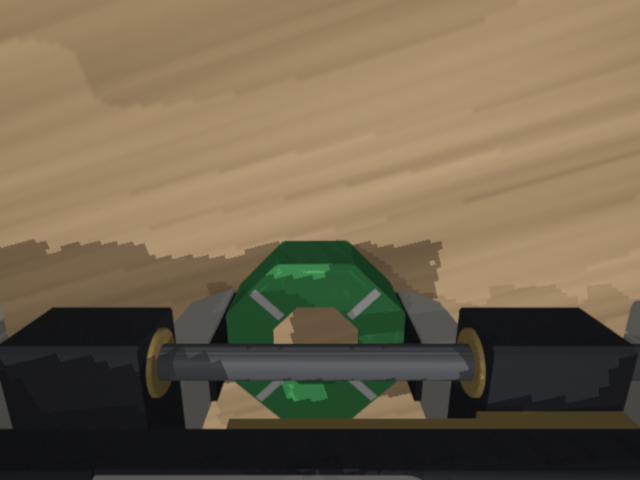

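```bash
python3 -m creep '[{"translation":[0,0,-0.01],"rot":[0,0,0],"jaw":0.055},{"translation":[0,0,-0.03],"rot":[0,0,0],"jaw":0.055},{"translation":[0,0,-0.036],"rot":[0,0,0],"jaw":0.055},{"translation":[0,0,-0.038],"rot":[0,0,0],"jaw":0.055},{"translation":[0,0,-0.038],"rot":[0,0,0],"jaw":0.055},{"translation":[0,0,-0.038],"rot":[0,0,0],"jaw":0.055},{"translation":[0,0,-0.02],"rot":[0,0,0],"jaw":0.055},{"translation":[0,0,0],"rot":[0,0,0],"jaw":0.055}]'
python3 - <<'E'
from h import *
s,p,R=pose(); print(p,s["width"]*91.8,s["force"],s["joints"].round(2))
print([x.round(4) for x in rows([.5842,.0168,.22],down(146),10)])
E
```

```text
clock: 14.53
position: [0.425, -0.2194, 0.2327]
ee_rot: [0.449, 3.103, -0.002]
force: [0.3, -0.2, -1.8]
width: 0.706
[ 0.42496078 -0.21937924  0.23270761] 64.80818279901038 [ 0.32113603 -0.16068814 -1.81848342] [ 0.13  0.2   0.28  1.95 -0.06  1.    1.72]
[array([-0.0048,  0.0282,  0.0013]), array([0.0018, 0.0345, 1.7517])]
```

```bash
python3 -m creep '[{"translation":[-0.0048,0.0282,0.0013],"rot":[0,0,1.75],"jaw":0.055},{"translation":[-0.0048,0.0282,0.0013],"rot":[0,0,1.75],"jaw":0.055},{"translation":[-0.0048,0.0282,0.0013],"rot":[0,0,1.75],"jaw":0.055},{"translation":[-0.0048,0.0282,0.0013],"rot":[0,0,1.75],"jaw":0.055},{"translation":[-0.0048,0.0282,0.0013],"rot":[0,0,1.75],"jaw":0.055},{"translation":[-0.0048,0.0282,0.0013],"rot":[0,0,1.75],"jaw":0.055},{"translation":[-0.0048,0.0282,0.0013],"rot":[0,0,1.75],"jaw":0.055},{"translation":[-0.0048,0.0282,0.0013],"rot":[0,0,1.75],"jaw":0.055},{"translation":[-0.0048,0.0282,0.0013],"rot":[0,0,1.75],"jaw":0.055},{"translation":[-0.0048,0.0282,0.0013],"rot":[0,0,1.75],"jaw":0.055},{"translation":[0,0,0],"rot":[0,0,0],"jaw":0.055},{"translation":[0,0,0],"rot":[0,0,0],"jaw":0.055}]'
python3 -m creep '[{"translation":[0,0,0],"rot":[0,0,0],"jaw":0.055}]'
python3 - <<'E'
from h import *
s,p,R=pose(); print(p,s["width"]*91.8,s["force"],s["joints"].round(2))
print([x.round(4) for x in rows([.5842,.0168,.18],down(146),1)])
E
python3 chk.py a15
```

```text
clock: 15.53
position: [0.5821, 0.0195, 0.2128]
ee_rot: [-0.912, -3.002, 0.002]
force: [0.1, -0.1, -1.1]
width: 0.707
clock: 15.62
position: [0.5814, 0.0172, 0.2134]
ee_rot: [-0.916, -3.001, 0.003]
force: [-0.2, -0.7, -1.4]
width: 0.711
[0.58136753 0.01716485 0.21335417] 65.26238799063917 [-0.17073573 -0.71584896 -1.38003066] [-0.27  0.39  0.21  1.73 -0.09  1.04  0.95]
[array([-0.0027,  0.0014,  0.0333]), array([-0.1819, -0.1797,  0.0415])]
15.7667 [-0.27  0.39  0.21  1.73 -0.09  1.04  0.95] [-0.4 -0.1 -1.1] [0.5817 0.0165 0.2142] [[-0.829, 0.56, -0.003], [0.56, 0.829, -0.0], [0.002, -0.002, -1.0]] 64.74869832024247
```

View pics/a15.png

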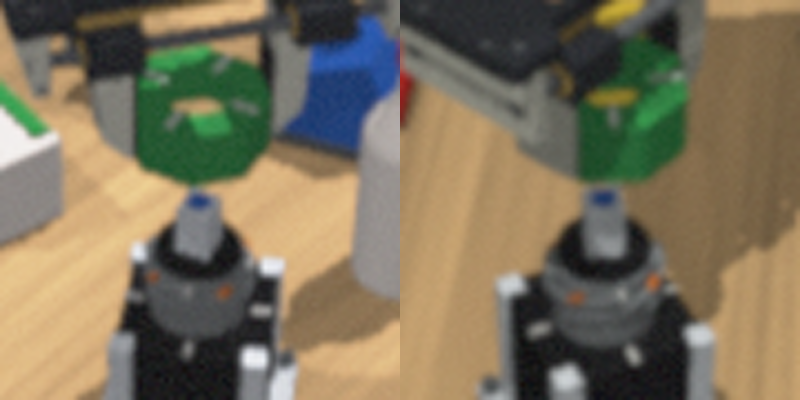

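View pics/a15w.png

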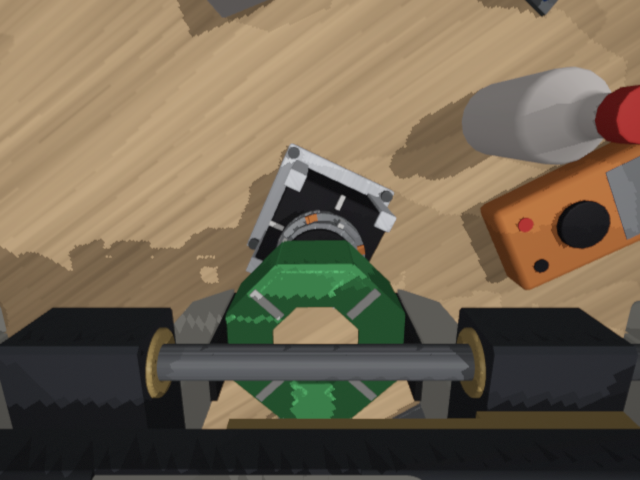

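```bash
python3 -m creep '[{"translation":[-0.0023,0.0012,0.011],"rot":[0,0,0],"jaw":0.055},{"translation":[0,0,0.011],"rot":[0,0,0],"jaw":0.055},{"translation":[0,0,0.011],"rot":[0,0,0],"jaw":0.055},{"translation":[0,0,0],"rot":[0,0,0],"jaw":0.055},{"translation":[0,0,0],"rot":[0,0,0],"jaw":0.055},{"translation":[0,0,0],"rot":[0,0,0],"jaw":0.055}]'
python3 - <<'E'
from h import *
P=[]
s,p,R=pose();print(p,[x.round(4) for x in rows([.5842,.0168,.18],down(146),1)])
E
python3 chk.py a16
```

```text
clock: 16.27
position: [0.5848, 0.0175, 0.181]
ee_rot: [-0.917, -3.002, 0.001]
force: [-0.2, 0.1, -1.7]
width: 0.707
[0.58484371 0.0175427  0.18102317] [array([ 0.0001, -0.001 ,  0.001 ]), array([-0.0872, -0.1255,  0.0317])]
16.4167 [-0.27  0.43  0.2   1.76 -0.1   0.97  0.95] [-0.2  0.3 -2.1] [0.5852 0.0176 0.1817] [[-0.829, 0.559, -0.001], [0.559, 0.829, 0.0], [0.001, -0.001, -1.0]] 64.86148320321354
```

View pics/a16.png

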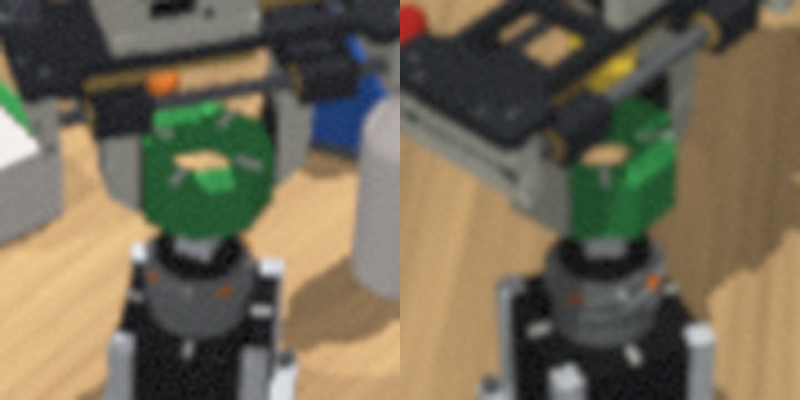

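View pics/a16w.png

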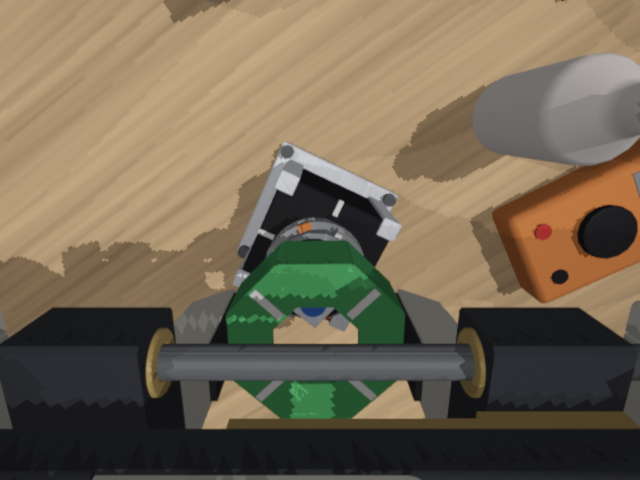

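```bash
python3 -m creep '[{"translation":[0,-0.0006,0.008],"rot":[0,0,0],"jaw":0.055},{"translation":[0,0,0.008],"rot":[0,0,0],"jaw":0.055},{"translation":[0,0,0.008],"rot":[0,0,0],"jaw":0.055},{"translation":[0,0,0],"rot":[0,0,0],"jaw":0.055}]'; python3 -m creep '[{"translation":[0,0,0.006],"rot":[0,0,0],"jaw":0.055},{"translation":[0,0,0.006],"rot":[0,0,0],"jaw":0.055},{"translation":[0,0,0],"rot":[0,0,0],"jaw":0.055}]'; python3 chk.py a17
```

```text
clock: 16.75
position: [0.5832, 0.0171, 0.155]
ee_rot: [-0.916, -3.0, 0.003]
force: [-0.4, 0.5, -2.1]
width: 0.703
clock: 17.0
position: [0.5838, 0.0171, 0.1439]
ee_rot: [-0.916, -3.001, 0.002]
force: [0.0, 0.3, -1.9]
width: 0.706
17.15 [-0.26  0.47  0.2   1.8  -0.11  0.89  0.96] [-0.7 -0.9 -1.3] [0.5846 0.0171 0.1452] [[-0.829, 0.559, -0.002], [0.559, 0.829, 0.0], [0.002, -0.001, -1.0]] 64.90747262092079
```

View pics/a17.png

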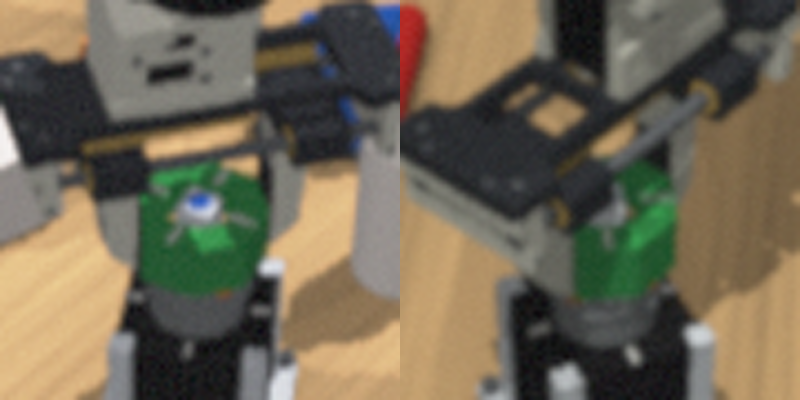

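View pics/a17w.png

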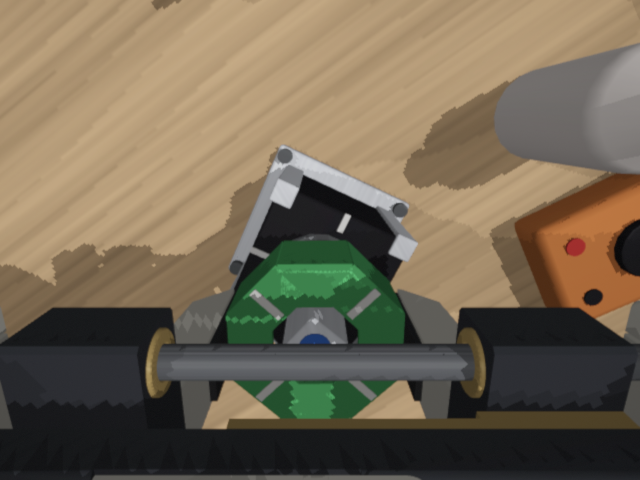

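```bash
python3 -m creep '[{"translation":[0,0,0.003],"rot":[0,0,0],"jaw":0.055},{"translation":[0,0,0.003],"rot":[0,0,0],"jaw":0.055},{"translation":[0,0,0],"rot":[0,0,0],"jaw":0.055}]'; python3 -m creep '[{"translation":[0,0,0.0015],"rot":[0,0,0],"jaw":0.055},{"translation":[0,0,0.0015],"rot":[0,0,0],"jaw":0.055},{"translation":[0,0,0],"rot":[0,0,0],"jaw":0.055}]'
```

```text
clock: 17.4
position: [0.5842, 0.0171, 0.1387]
ee_rot: [-0.917, -3.002, 0.001]
force: [-0.1, -0.1, -1.1]
width: 0.707
clock: 17.65
position: [0.5843, 0.0171, 0.1359]
ee_rot: [-0.917, -3.002, 0.001]
force: [0.0, -0.3, -1.8]
width: 0.702
```

```bash
python3 -m creep '[{"translation":[0,0,0.0015],"rot":[0,0,0],"jaw":0.055},{"translation":[0,0,0],"rot":[0,0,0],"jaw":0.055}]'; python3 -m creep '[{"translation":[0,0,0.001],"rot":[0,0,0],"jaw":0.055},{"translation":[0,0,0],"rot":[0,0,0],"jaw":0.055}]'
```

```text
clock: 17.82
position: [0.5846, 0.0171, 0.135]
ee_rot: [-0.917, -3.003, 0.001]
force: [-1.7, 0.1, 2.4]
width: 0.71
clock: 17.98
position: [0.5847, 0.0171, 0.1348]
ee_rot: [-0.917, -3.003, 0.0]
force: [-3.3, 0.4, 10.9]
width: 0.706
```

```bash
python3 -m creep '[{"translation":[0,0,0],"rot":[0,0,0],"jaw":0.067},{"translation":[0,0,0],"rot":[0,0,0],"jaw":0.067},{"translation":[0,0,-0.001],"rot":[0,0,0],"jaw":0.067},{"translation":[0,0,0],"rot":[0,0,0],"jaw":0.067}]' 20; python3 chk.py a18
```

```text
clock: 18.32
position: [0.5846, 0.0171, 0.1348]
ee_rot: [-0.917, -3.003, 0.001]
force: [-0.3, 0.3, 0.5]
width: 0.727
18.4667 [-0.26  0.48  0.19  1.81 -0.12  0.87  0.97] [0.4 0.6 0.3] [0.5845 0.0171 0.1346] [[-0.829, 0.559, -0.002], [0.559, 0.829, 0.0], [0.002, -0.001, -1.0]] 67.25140567772314
```

View pics/a18.png

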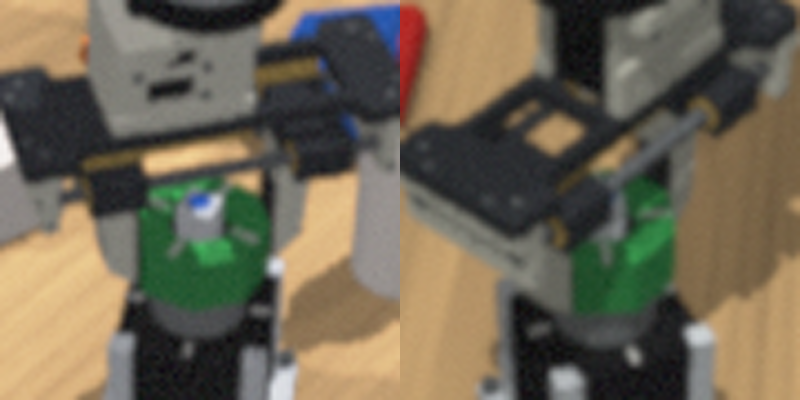

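View pics/a18w.png

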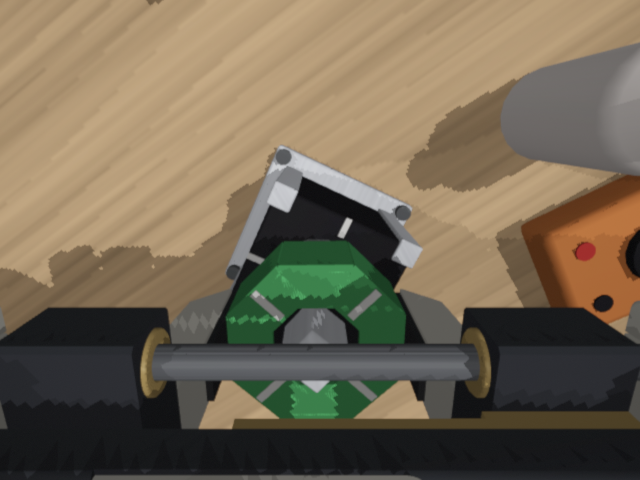

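```bash
python3 -m creep '[{"translation":[0,0,0],"rot":[0,0,-4],"jaw":0.067},{"translation":[0,0,0],"rot":[0,0,-4],"jaw":0.067},{"translation":[0,0,0],"rot":[0,0,-4],"jaw":0.067},{"translation":[0,0,0],"rot":[0,0,-4],"jaw":0.067},{"translation":[0,0,0],"rot":[0,0,-4],"jaw":0.067},{"translation":[0,0,0],"rot":[0,0,-4],"jaw":0.067},{"translation":[0,0,0],"rot":[0,0,0],"jaw":0.067},{"translation":[0,0,0],"rot":[0,0,0],"jaw":0.067}]'; python3 chk.py a19
```

```text
clock: 19.13
position: [0.5848, 0.017, 0.1352]
ee_rot: [-0.273, -3.128, -0.0]
force: [0.0, -0.4, 2.9]
width: 0.729
19.2833 [-0.18  0.48  0.08  1.8  -0.05  0.87  1.32] [ 0.5 -0.4  1.6] [0.5848 0.017  0.1349] [[-0.985, 0.173, -0.002], [0.173, 0.985, 0.0], [0.002, -0.0, -1.0]] 67.30614432855884
```

View pics/a19.png

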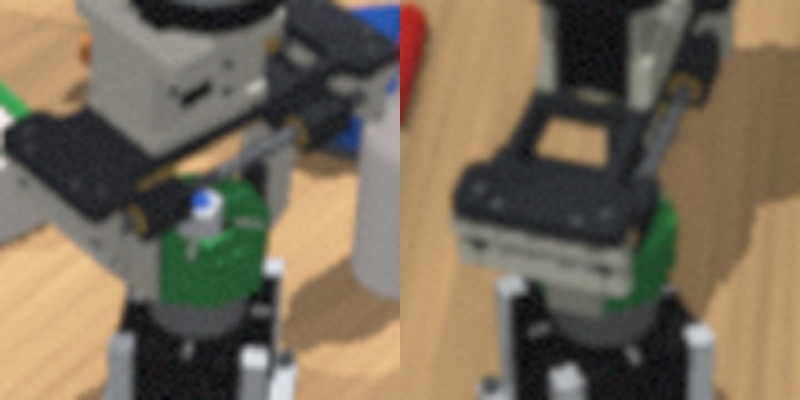

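View pics/a19w.png

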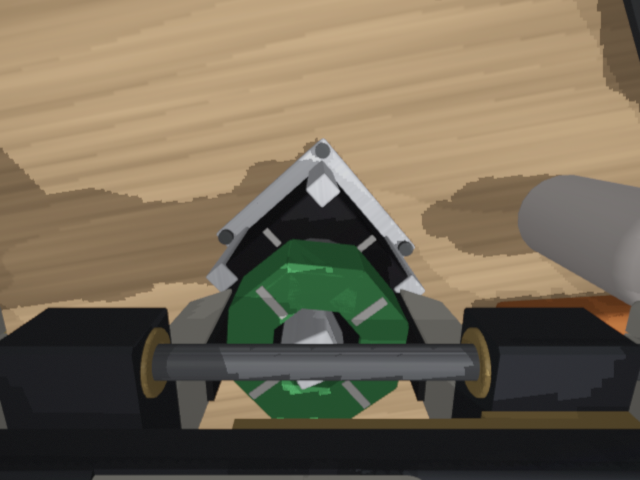

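```bash
python3 -m creep '[{"translation":[0,0,0],"rot":[0,0,-3],"jaw":0.067},{"translation":[0,0,0],"rot":[0,0,-3],"jaw":0.067},{"translation":[0,0,0],"rot":[0,0,-3],"jaw":0.067},{"translation":[0,0,0],"rot":[0,0,-3],"jaw":0.067},{"translation":[0,0,0],"rot":[0,0,0],"jaw":0.067},{"translation":[0,0,0],"rot":[0,0,0],"jaw":0.067}]'; python3 chk.py a20
```

```text
clock: 19.78
position: [0.584, 0.017, 0.1342]
ee_rot: [0.053, -3.138, -0.0]
force: [-0.9, -0.3, -1.3]
width: 0.731
19.9333 [-0.14  0.48  0.03  1.8  -0.02  0.87  1.5 ] [ 0.1 -0.2 -1.2] [0.5842 0.017  0.1344] [[-0.999, -0.034, -0.003], [-0.034, 0.999, -0.0], [0.003, -0.0, -1.0]] 67.37521657836773
```

View pics/a20.png

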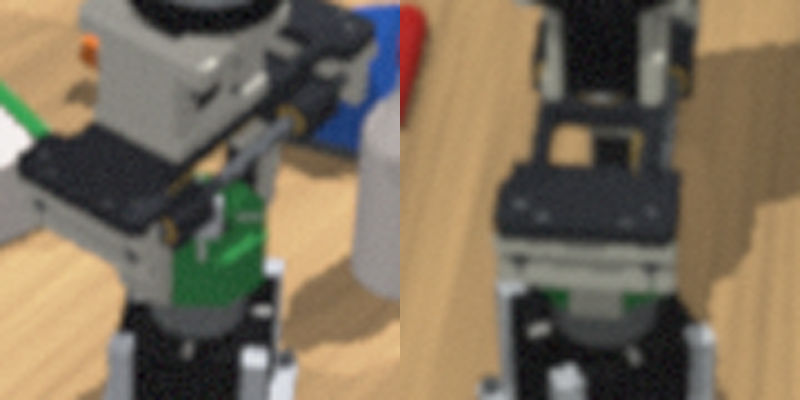

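View pics/a20w.png

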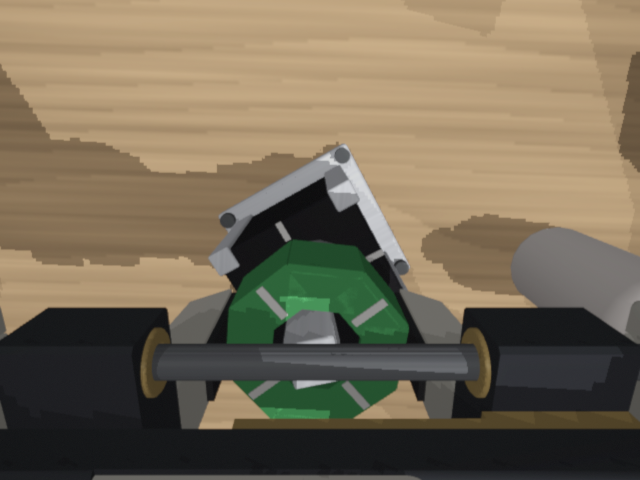

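```bash
python3 -m creep '[{"translation":[0,0,0],"rot":[0,0,-3],"jaw":0.067},{"translation":[0,0,0],"rot":[0,0,-3],"jaw":0.067},{"translation":[0,0,0],"rot":[0,0,0],"jaw":0.067},{"translation":[0,0,0],"rot":[0,0,0],"jaw":0.067}]'; python3 chk.py a21
```

```text
clock: 20.27
position: [0.5844, 0.0171, 0.1346]
ee_rot: [0.216, -3.132, -0.0]
force: [0.2, -0.9, -1.1]
width: 0.727
20.4167 [-0.12  0.48  0.    1.79 -0.    0.87  1.59] [ 0.  -0.2 -1.6] [0.5844 0.0171 0.1347] [[-0.99, -0.138, -0.002], [-0.138, 0.99, 0.0], [0.002, 0.0, -1.0]] 67.08921011473248
```

View pics/a21w.png

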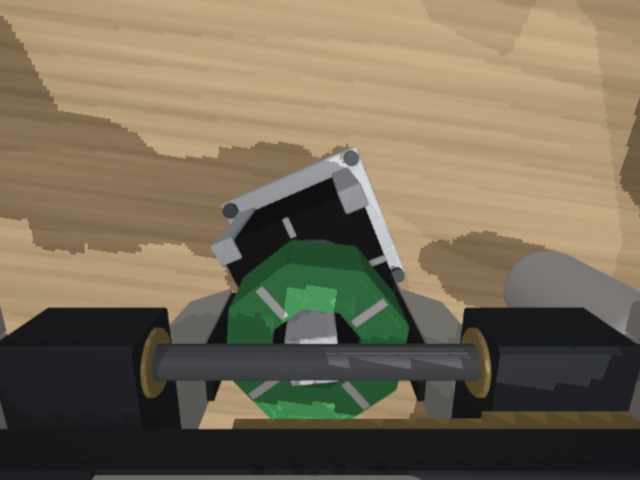

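View pics/a21.png

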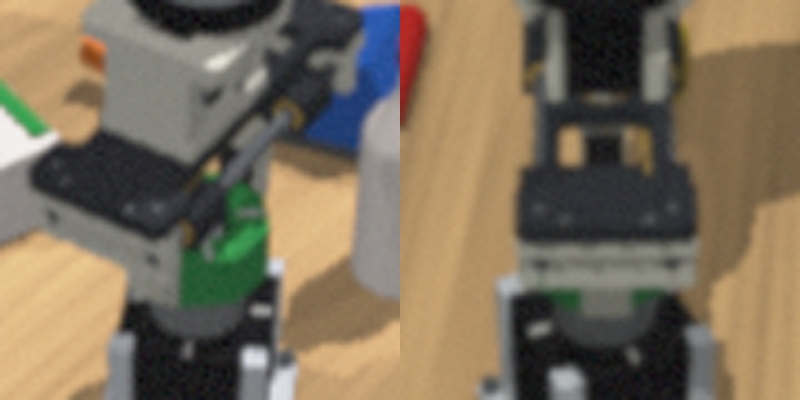

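```bash
python3 -m creep '[{"translation":[0,0,0],"rot":[0,0,2],"jaw":0.067},{"translation":[0,0,0],"rot":[0,0,2],"jaw":0.067},{"translation":[0,0,0],"rot":[0,0,2],"jaw":0.067},{"translation":[0,0,0],"rot":[0,0,0],"jaw":0.067},{"translation":[0,0,0],"rot":[0,0,0],"jaw":0.067}]'; python3 chk.py a22
```

```text
clock: 20.83
position: [0.5844, 0.0172, 0.1347]
ee_rot: [0.057, -3.139, 0.0]
force: [0.4, 1.4, -1.4]
width: 0.735
20.9833 [-0.14  0.48  0.03  1.8  -0.02  0.87  1.5 ] [ 0.2  0.2 -1.5] [0.5844 0.0171 0.1347] [[-0.999, -0.036, -0.002], [-0.036, 0.999, -0.0], [0.002, 0.0, -1.0]] 67.22945471124522
```

View pics/a22w.png

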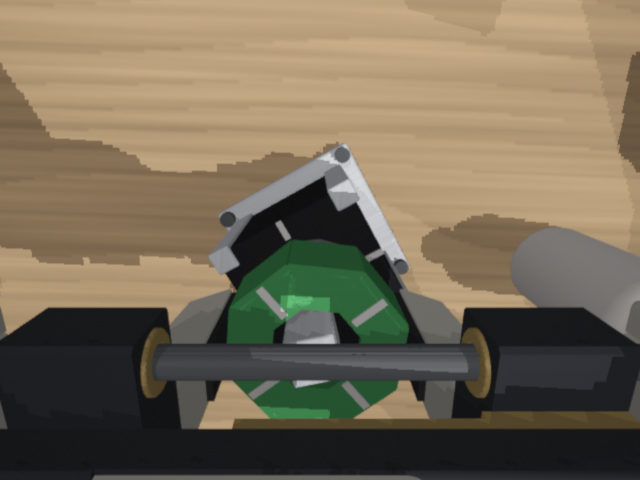

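View pics/a22.png

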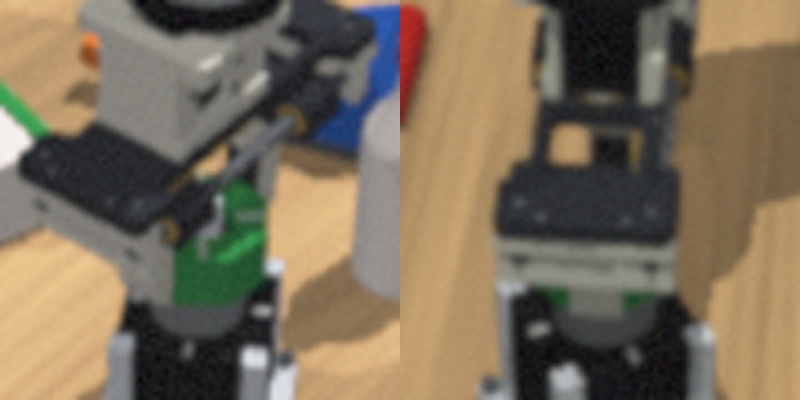

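```bash
python3 -m creep '[{"translation":[0,0,0],"rot":[0,0,-2.5],"jaw":0.067},{"translation":[0,0,0],"rot":[0,0,-2.5],"jaw":0.067},{"translation":[0,0,0],"rot":[0,0,0],"jaw":0.067},{"translation":[0,0,0],"rot":[0,0,0],"jaw":0.0695},{"translation":[0,0,0],"rot":[0,0,0],"jaw":0.0695},{"translation":[0,0,0],"rot":[0,0,0],"jaw":0.0695}]'; python3 chk.py a23
```

```text
clock: 21.48
position: [0.5846, 0.0171, 0.1349]
ee_rot: [0.191, -3.134, -0.0]
force: [0.0, -0.2, 0.0]
width: 0.757
21.6333 [-0.13  0.48  0.01  1.79 -0.    0.87  1.58] [ 0.3 -0.3 -0.7] [0.5846 0.0171 0.1348] [[-0.993, -0.122, -0.002], [-0.122, 0.993, 0.0], [0.002, 0.0, -1.0]] 69.51405364199097
```

View pics/a23w.png

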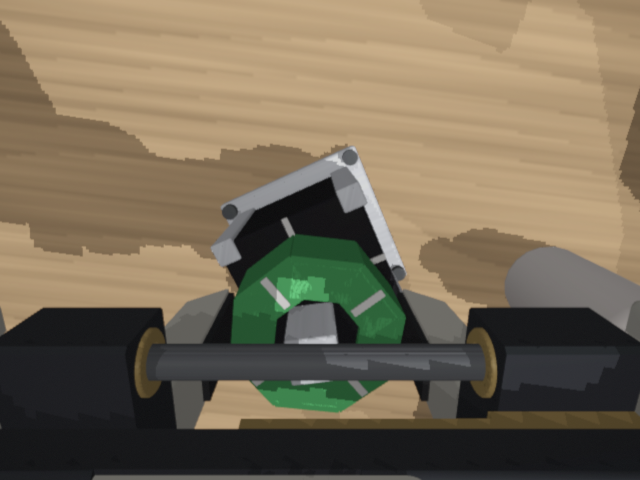

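View pics/a23.png

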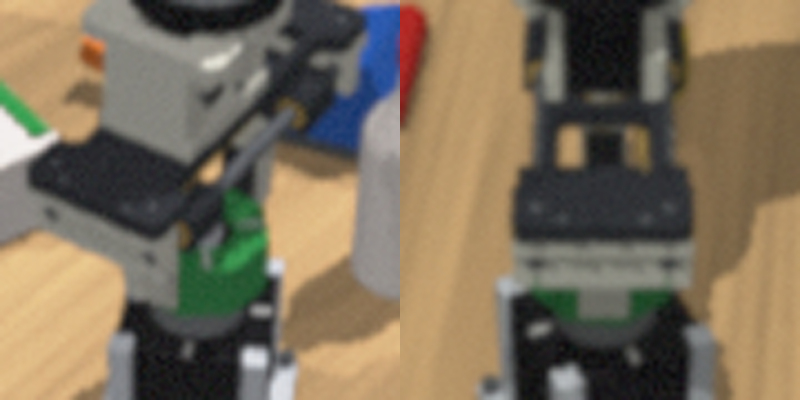

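```bash
python3 -m creep '[{"translation":[0,0,0.003],"rot":[0,0,4],"jaw":0.068},{"translation":[0,0,0.003],"rot":[0,0,4],"jaw":0.068},{"translation":[0,0,0],"rot":[0,0,4],"jaw":0.068},{"translation":[0,0,0],"rot":[0,0,4],"jaw":0.068},{"translation":[0,0,0],"rot":[0,0,4],"jaw":0.068},{"translation":[0,0,0.0004],"rot":[0,0,4],"jaw":0.068},{"translation":[0,0,0.0004],"rot":[0,0,4],"jaw":0.068},{"translation":[0,0,0.0004],"rot":[0,0,4],"jaw":0.068},{"translation":[0,0,0.0004],"rot":[0,0,4],"jaw":0.068},{"translation":[0,0,0],"rot":[0,0,0],"jaw":0.068}]'; python3 chk.py a24;  python3 -c "
from h import *
print(arm.observe()['ft_torque'])"
```

```text
clock: 22.47
position: [0.5843, 0.0173, 0.127]
ee_rot: [-0.79, -3.038, 0.001]
force: [-0.7, 0.9, -0.6]
width: 0.737
22.6167 [-0.24  0.49  0.17  1.81 -0.11  0.85  1.05] [-0.5 -0.2 -0.8] [0.5845 0.0172 0.1272] [[-0.876, 0.482, -0.002], [0.482, 0.876, -0.0], [0.002, -0.001, -1.0]] 67.96653544328974
[ 0.00587787  0.01726713 -0.00212662]
```

View pics/a24w.png

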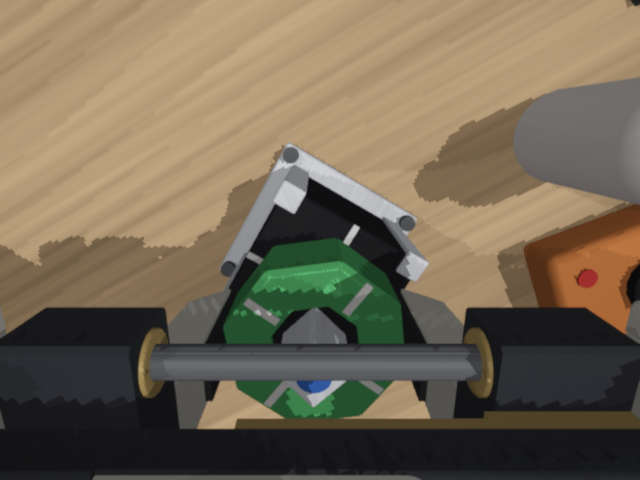

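View pics/a24.png

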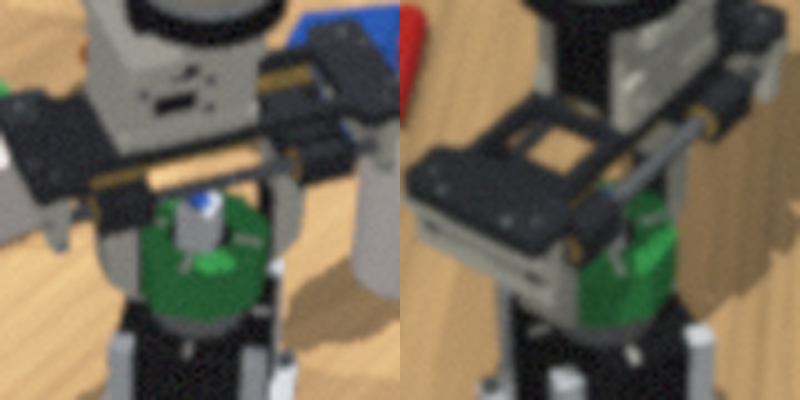

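```bash
python3 -m creep '[{"translation":[0,0,0.0004],"rot":[0,0,4.5],"jaw":0.068},{"translation":[0,0,0.0004],"rot":[0,0,4.5],"jaw":0.068},{"translation":[0,0,0.0004],"rot":[0,0,4.5],"jaw":0.068},{"translation":[0,0,0.0004],"rot":[0,0,4.5],"jaw":0.068},{"translation":[0,0,0.0004],"rot":[0,0,4.5],"jaw":0.068},{"translation":[0,0,0.0004],"rot":[0,0,4.5],"jaw":0.068},{"translation":[0,0,0.0004],"rot":[0,0,4.5],"jaw":0.068},{"translation":[0,0,0.0004],"rot":[0,0,4.5],"jaw":0.068},{"translation":[0,0,0],"rot":[0,0,4.5],"jaw":0.068},{"translation":[0,0,0],"rot":[0,0,0],"jaw":0.068}]'; python3 chk.py a25;  python3 -c "
from h import *
print(arm.observe()['ft_torque'])"
```

```text
clock: 23.45
position: [0.5844, 0.0172, 0.1238]
ee_rot: [-1.791, -2.579, 0.002]
force: [0.1, 0.4, 0.3]
width: 0.74
23.6 [-0.37  0.51  0.36  1.83 -0.23  0.85  0.46] [ 0.1 -0.8  0.5] [0.5845 0.0171 0.1239] [[-0.354, 0.935, -0.002], [0.935, 0.354, -0.0], [0.001, -0.002, -1.0]] 68.04241722879175
[-0.05068073  0.02368417 -0.00359236]
```

View pics/a25w.png

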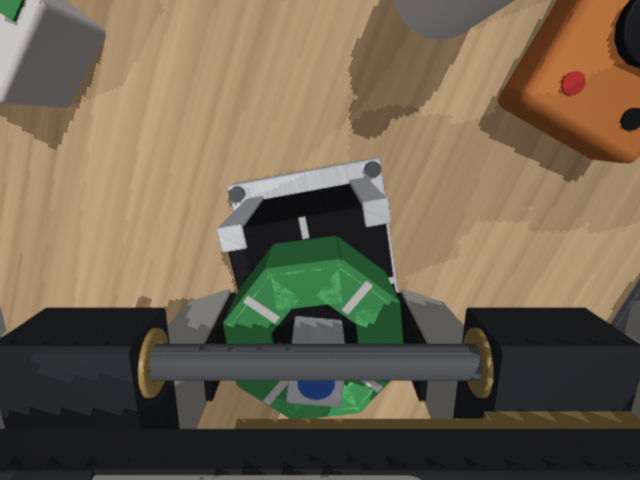

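View pics/a25.png

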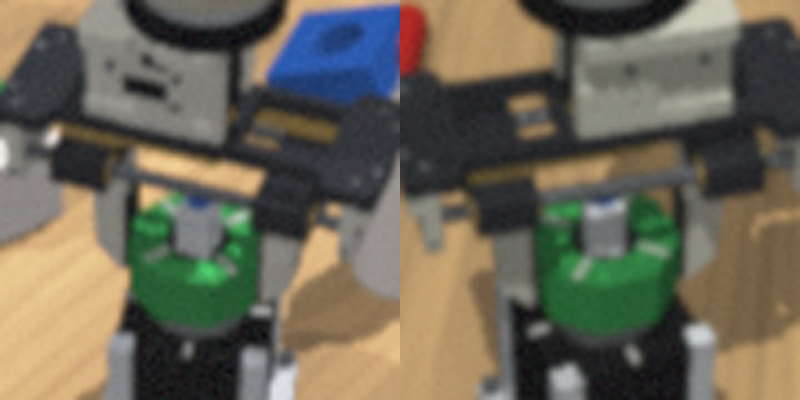

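```bash
python3 -m creep '[{"translation":[0,0,0.0003],"rot":[0,0,3],"jaw":0.068},{"translation":[0,0,0.0003],"rot":[0,0,3],"jaw":0.068},{"translation":[0,0,0.0003],"rot":[0,0,3],"jaw":0.068},{"translation":[0,0,0],"rot":[0,0,0],"jaw":0.068}]'; python3 -c "
from h import *
s=arm.observe(); print(s['ft_torque'],s['force'],pose()[2].as_matrix()[:,0])"
python3 -m creep '[{"translation":[0,0,0.0003],"rot":[0,0,3],"jaw":0.068},{"translation":[0,0,0],"rot":[0,0,2],"jaw":0.068},{"translation":[0,0,0],"rot":[0,0,0],"jaw":0.068}]'; python3 chk.py a26;python3 -c "
from h import *
s=arm.observe(); print(s['ft_torque'],s['force'],pose()[2].as_matrix()[:,0])"
```

```text
clock: 23.93
position: [0.5845, 0.017, 0.123]
ee_rot: [-1.986, -2.432, 0.002]
force: [0.4, 0.2, 0.7]
width: 0.741
[-0.09262532  0.08088056 -0.05057153] [0.43207862 0.2041541  0.67159567] [-1.99902645e-01  9.79815671e-01  4.28730967e-04]
clock: 24.18
position: [0.5845, 0.0171, 0.1228]
ee_rot: [-2.088, -2.345, 0.002]
force: [0.7, -0.6, 0.2]
width: 0.74
24.3333 [-0.42  0.51  0.42  1.83 -0.27  0.85  0.25] [-0.2  0.8  0.9] [0.5845 0.0171 0.1228] [[-0.117, 0.993, -0.002], [0.993, 0.117, 0.0], [0.0, -0.002, -1.0]] 68.15533936616998
[-0.03950931 -0.03746163 -0.01881932] [-0.19730623  0.80029062  0.89469794] [-1.16682331e-01  9.93169236e-01  3.19223885e-04]
```

View pics/a26w.png

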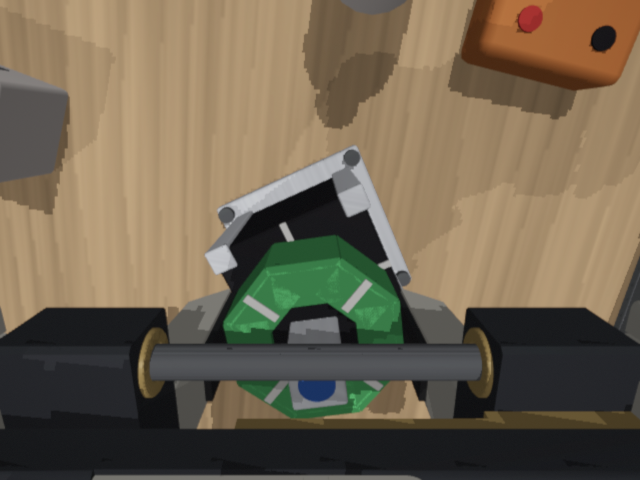

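View pics/a26.png

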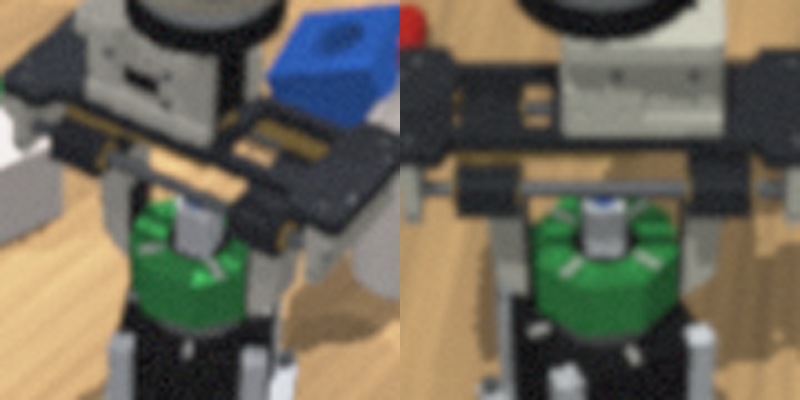

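```bash
for i in 1; do python3 -m creep '[{"translation":[0,0,0],"rot":[0,0,2],"jaw":0.068},{"translation":[0,0,0],"rot":[0,0,2],"jaw":0.068},{"translation":[0,0,0],"rot":[0,0,0],"jaw":0.068}]';python3 -c "
from h import *
s=arm.observe(); print(s['ft_torque'],s['force'],pose()[2].as_matrix()[:,0])"; done
python3 -m creep '[{"translation":[0,0,0],"rot":[0,0,2],"jaw":0.068},{"translation":[0,0,0],"rot":[0,0,2],"jaw":0.068},{"translation":[0,0,0],"rot":[0,0,0],"jaw":0.068}]';python3 -c "
from h import *
s=arm.observe(); print(s['ft_torque'],s['force'],pose()[2].as_matrix()[:,0])"; python3 chk.py a27
```

```text
clock: 24.58
position: [0.5845, 0.0171, 0.1227]
ee_rot: [-2.17, -2.269, 0.002]
force: [-1.0, 0.0, 1.2]
width: 0.742
[-0.12070395  0.02806662 -0.03130596] [-0.99475441  0.02898047  1.22202462] [-4.45360246e-02  9.99007767e-01  1.52611603e-04]
clock: 24.83
position: [0.5844, 0.0171, 0.1227]
ee_rot: [-2.248, -2.193, 0.003]
force: [1.0, 0.4, 0.8]
width: 0.739
[-0.11459955  0.0352316  -0.01794448] [0.97562434 0.40043005 0.75619617] [ 2.47582095e-02  9.99693463e-01 -1.09285711e-04]
24.9833 [-0.44  0.52  0.46  1.83 -0.3   0.86  0.14] [ 1.  -0.2  0.1] [0.5844 0.0171 0.1227] [[0.023, 1.0, -0.002], [1.0, -0.023, 0.0], [-0.0, -0.002, -1.0]] 67.99316997365977
```

View pics/a27w.png

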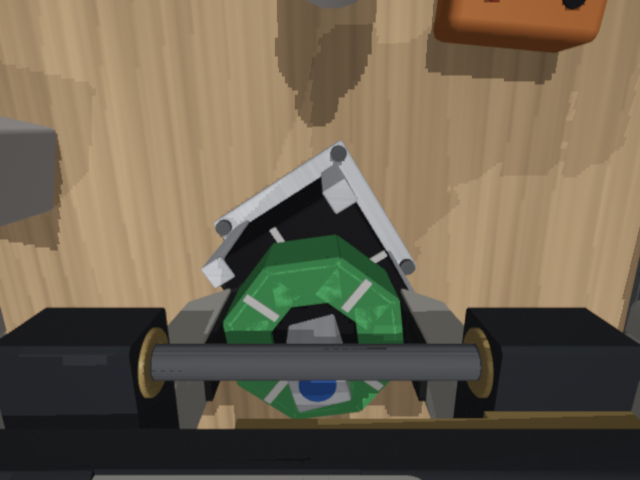

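```bash
cat > t.py <<'E'
from h import *
s,p,R=pose(); M=R.as_matrix(); print("tz",s['ft_torque'].round(3),s['force'].round(1),"yaw",np.degrees(np.arctan2(M[1,0],M[0,0])).round(1))
E
python3 -m creep '[{"translation":[0,0,0],"rot":[0,0,2],"jaw":0.068},{"translation":[0,0,0],"rot":[0,0,2],"jaw":0.068},{"translation":[0,0,0],"rot":[0,0,0],"jaw":0.068}]' >/dev/null; python3 t.py
python3 -m creep '[{"translation":[0,0,0],"rot":[0,0,2],"jaw":0.068},{"translation":[0,0,0],"rot":[0,0,0],"jaw":0.068}]' >/dev/null; python3 t.py; python3 chk.py a28
```

```text
tz [-0.126  0.064 -0.021] [-0.3  0.9  0.7] yaw 84.5
tz [-0.09   0.034 -0.004] [-0.  -0.3 -0.9] yaw 82.6
25.55 [-0.46  0.52  0.49  1.84 -0.32  0.86  0.05] [ 0.4  0.4 -0.4] [0.5844 0.0171 0.1227] [[0.128, 0.992, -0.002], [0.992, -0.128, -0.0], [-0.0, -0.002, -1.0]] 67.60878958003698
```

View pics/a28w.png

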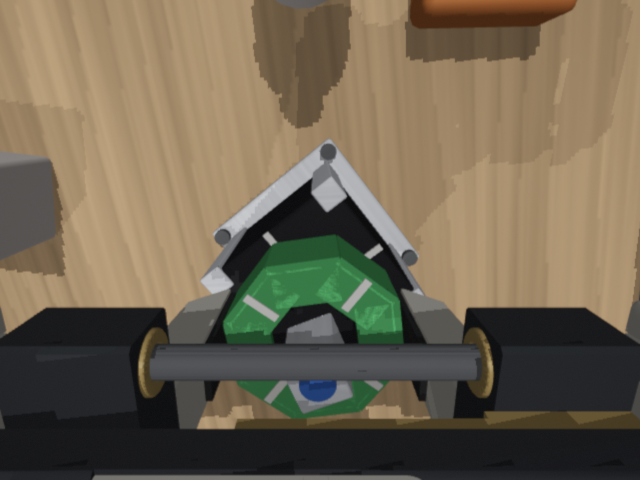

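View pics/a28.png

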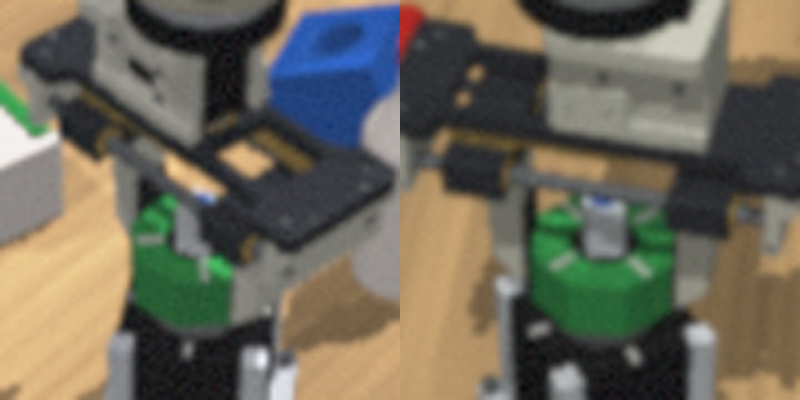

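Run:
```python
from h import *
c=optics.camera_info("wrist")
im=cv2.imread("pics/a28w.png"); k=cv2.resize(im[225:425,210:420],None,fx=3.8,fy=2.9,interpolation=cv2.INTER_CUBIC); k=cv2.resize(im[225:425,215:415],(600,600),interpolation=cv2.INTER_CUBIC); cv2.imwrite("pics/a28c.png",k)
for z in(.134,.140):
  for a,b in(((278,320),(245,297)),((345,309),(371,282))):
    d=onz(c,b,z)-onz(c,a,z); print(z,np.degrees(np.arctan2(d[1],d[0]))%90, onz(c,b,z))
```

```text
0.134 44.54683904375551 [0.56161555 0.0380528  0.134     ]
0.134 42.109101900430076 [0.60661407 0.03810042 0.134     ]
0.14 44.54683904375577 [0.5631028 0.0405593 0.14     ]
0.14 42.10910190043011 [0.60604791 0.04060475 0.14      ]
```

View pics/a28c.png

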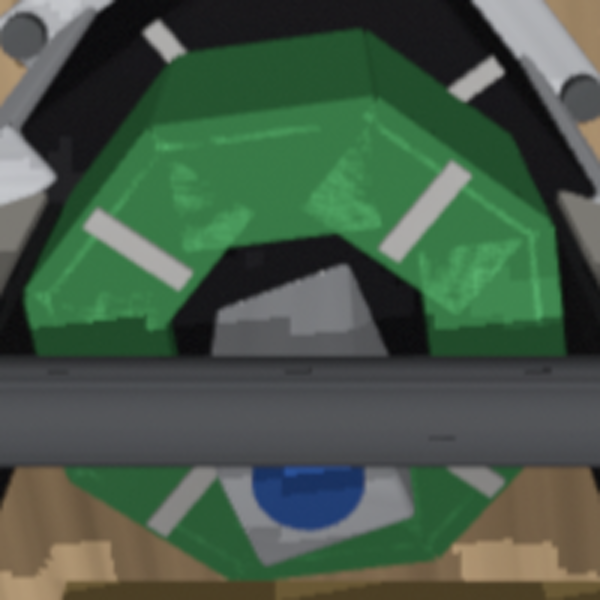

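Run:
```python
from h import *
c=dict(np.load("w12.npz")); px=lambda a:np.array(a)/7+[274-.43,163-.43]
O=np.array([onz(c,px(a),.030) for a in((180,190),(535,197),(518,540),(180,536))]); I=np.array([onz(c,px(a),.030) for a in((255,272),(452,275),(448,464),(255,461))])
ctr=(O.mean(0)+I.mean(0))/2; print(np.linalg.norm(O-ctr,axis=1),np.linalg.norm(I-ctr,axis=1), np.linalg.norm(O[0]-O[1]),np.linalg.norm(I[0]-I[1]))
c=optics.camera_info("wrist")
px=lambda a:np.array(a)/3+[215-.33,225-.33]
P=[px(a) for a in((90,219),(463,168),(187,283),(388,254))]
for z in(.128,.131,.134,.137,.140):
    X=[onz(c,p,z) for p in P]; print(z,np.linalg.norm(X[0]-X[1]),np.linalg.norm(X[2]-X[3]))
```

```text
[0.03154269 0.03156279 0.03126151 0.0314005 ] [0.017598   0.01734743 0.01754048 0.01740849] 0.04443701567212262 0.024858881856766196
0.128 0.04654952951365073 0.025610322393852438
0.131 0.045533790018277474 0.025051489335463525
0.134 0.044518050522903994 0.024492656277074615
0.137 0.04350231102753074 0.02393382321868559
0.14 0.04248657153215726 0.02337499016029657
```

```bash
python3 -m creep '[{"translation":[0,0,0],"rot":[0,0,1.5],"jaw":0.068},{"translation":[0,0,0],"rot":[0,0,1.5],"jaw":0.068},{"translation":[0,0,0],"rot":[0,0,0],"jaw":0.068}]'; python3 t.py
python3 -m creep '[{"translation":[0,0,0],"rot":[0,0,1.5],"jaw":0.068},{"translation":[0,0,0],"rot":[0,0,1.5],"jaw":0.068},{"translation":[0,0,0],"rot":[0,0,0],"jaw":0.068}]'; python3 t.py
```

```text
clock: 25.8
position: [0.5844, 0.0171, 0.1227]
ee_rot: [-2.416, -2.006, 0.003]
force: [-0.9, -0.2, -0.1]
width: 0.74
tz [-0.083  0.026 -0.022] [-0.9 -0.2 -0.1] yaw 79.4
clock: 26.05
position: [0.5847, 0.0173, 0.1228]
ee_rot: [-2.468, -1.943, 0.002]
force: [1.3, 0.3, 0.2]
width: 0.74
tz [ 0.035 -0.223  0.124] [1.3 0.3 0.2] yaw 76.4
```

```bash
python3 -m creep '[{"translation":[0,0,0],"rot":[0,0,1.5],"jaw":0.068},{"translation":[0,0,0],"rot":[0,0,0.5],"jaw":0.068},{"translation":[0,0,0],"rot":[0,0,0],"jaw":0.068}]'; python3 t.py;python3 chk.py a29;  python3 -c "
import cv2
im=cv2.imread('pics/a29w.png'); cv2.imwrite('pics/a29c.png',cv2.resize(im[225:425,215:415],(600,600),interpolation=cv2.INTER_CUBIC))"
```

```text
clock: 26.3
position: [0.5847, 0.0174, 0.1228]
ee_rot: [-2.499, -1.902, 0.002]
force: [1.1, 0.7, -0.4]
width: 0.742
tz [ 0.119 -0.362  0.431] [ 1.1  0.7 -0.4] yaw 74.5
26.45 [-0.49  0.53  0.53  1.84 -0.34  0.87 -0.06] [ 2.9  0.7 -0.1] [0.5847 0.0174 0.1228] [[0.266, 0.964, -0.002], [0.964, -0.266, 0.0], [-0.0, -0.002, -1.0]] 68.11662337390237
```

View pics/a29c.png

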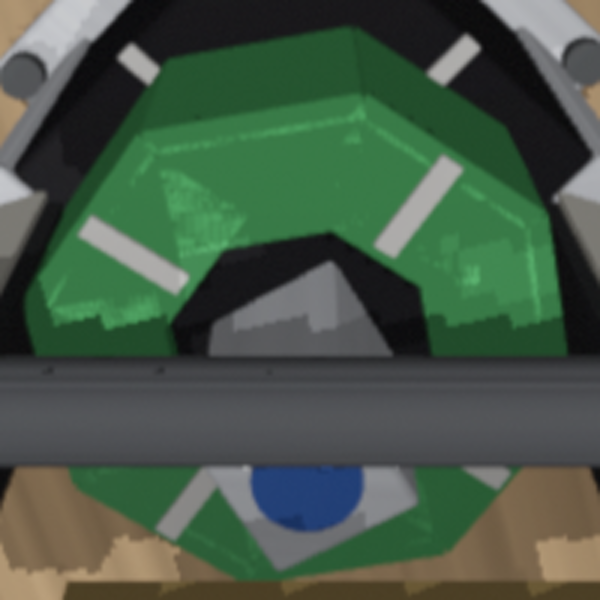

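```bash
python3 -m creep '[{"translation":[0,0,0],"rot":[0,0,-2],"jaw":0.07},{"translation":[0,0,0],"rot":[0,0,-2],"jaw":0.088},{"translation":[0,0,0],"rot":[0,0,0],"jaw":0.088},{"translation":[0,0,0],"rot":[0,0,0],"jaw":0.088},{"translation":[0,0,-0.005],"rot":[0,0,0],"jaw":0.088},{"translation":[0,0,-0.02],"rot":[0,0,0],"jaw":0.088},{"translation":[0,0,-0.03],"rot":[0,0,0],"jaw":0.088},{"translation":[0,0,-0.03],"rot":[0,0,0],"jaw":0.088},{"translation":[0,0,-0.03],"rot":[0,0,0],"jaw":0.088},{"translation":[0,0,0],"rot":[0,0,0],"jaw":0.088},{"translation":[0,0,0],"rot":[0,0,0],"jaw":0.088},{"translation":[0,0,0],"rot":[0,0,0],"jaw":0.088}]'; python3 chk.py a30
python3 - <<'E'
from h import *
cv2.imwrite("pics/sc30.png",optics.get_image("scene")[:,:,::-1])
np.savez("w30.npz",**optics.camera_info("wrist"))
E
```

```text
clock: 27.45
position: [0.5843, 0.0172, 0.2375]
ee_rot: [-2.431, -1.987, 0.003]
force: [0.0, 0.1, -1.0]
width: 0.956
27.6 [-0.53  0.4   0.57  1.71 -0.24  1.1  -0.08] [-0.3  0.2 -1.5] [0.5839 0.0171 0.2365] [[0.199, 0.98, -0.004], [0.98, -0.199, -0.0], [-0.001, -0.004, -1.0]] 87.62364941165796
```

View pics/a30.png

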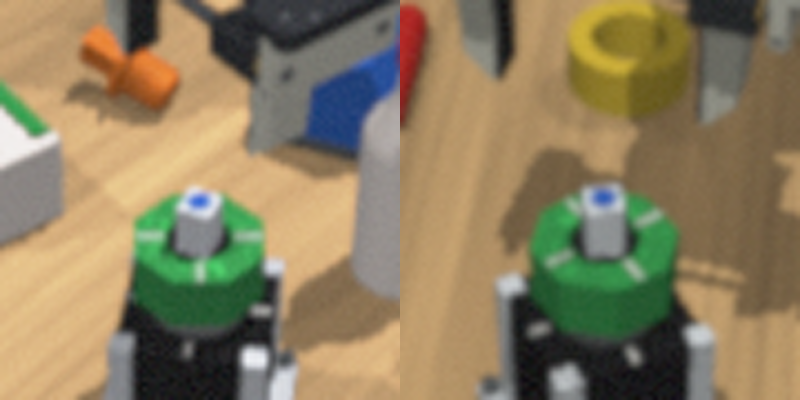

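View pics/a30w.png

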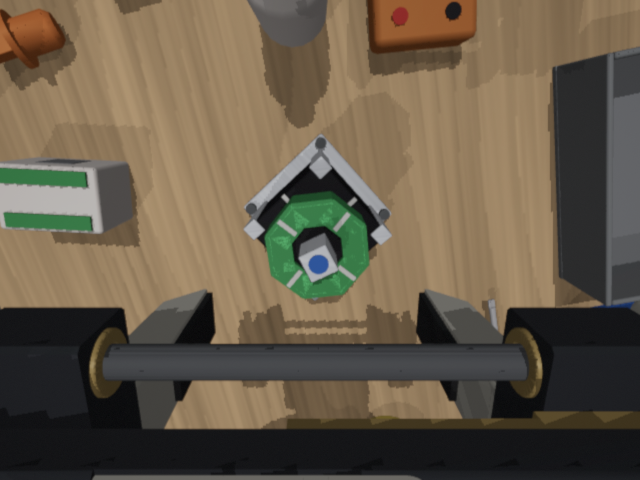

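View pics/sc30.png

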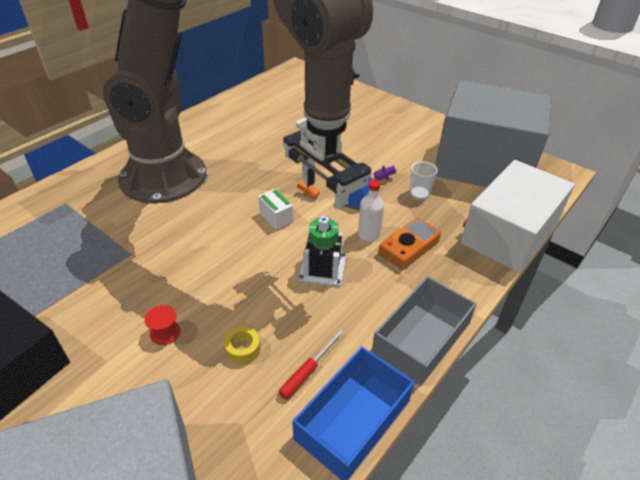

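Run:
```python
from h import *
C={n:optics.camera_info(n) for n in("scene","side","wrist")}; r=[];cs=[]
for n in C:
    d=optics.pinpoint(n,"nut_center")
    if d: r.append(d[0]["location"]);cs.append(C[n]);print(n,r[-1],d[0]["score"])
print(tri(cs,r).round(4), "want",np.load("mouth.npy")-[0,0,.006])
print(arm.sign_off())
```

```text
scene [321.8, 229.8] 0.68
side [320.2, 228.0] 0.75
wrist [321.1, 233.8] 0.26
[0.5813 0.0196 0.1183] want [0.58433349 0.01656943 0.119     ]
the job is handed in; nothing more can be done
None
```

The head is standing in the housing and the green nut is screwed down onto its flange. I handed the job in at about 28 s of the 72 s allowed, and the hand-in gives no verdict.

**Head:** I lifted it out along the holder's normal and lowered it into the mouth. It went in with no contact force until the flange met the neck, at about 10 N and within 1 mm of the predicted height.

**Nut:** I set it over the grip at the height expected for the top of the thread and turned it anticlockwise. With the jaws at 67 mm it stuck between the fingers and was carried past the drop point without falling. I opened the jaws to 69.5 mm there and it dropped. I then turned it clockwise until the wrist torque rose to 0.43 N m.

**Last checks:**
- **Nut height:** measured in the wrist picture before the last 8° of turning, its top was at about 134 mm. That puts its centre at 119 mm, which is the home height. A rougher three-camera fix after release gave 118.3 mm. The sideways position of that fix was about 4 mm off the housing axis; I put this down to the networks, because the pictures show the nut level and centred.
- **Thread starts:** the white tips put the starts at about 26° and the white lines at about 31°. The nut was turned past home for either value.
- **Release and bench:** the gripper is open and about 11 cm clear. In the last scene picture the other things on the bench stand where they were; I compared them by eye, not by measurement.

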